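Open the pressed cheese moulds

ROBOT

A 6-joint arm with a two-finger parallel gripper is mounted at the origin on the work surface. World frame = base frame: x ahead of the robot, y to its left, z up, the work surface at z = 0. Lengths are in mm, angles in degrees, forces in N, time in s.
With the tool pointing down it reaches from about 350 to 850 mm from the base axis. Payload 8.1 kg.
Tool frame: the origin (TCP) lies midway between the tips of the shut fingers; the grasp point (between the pads) lies 19 mm behind it; z points along the fingers, y is the line along which they close (so a half turn about z gives the same grasp; the last joint's range is limited). The gripper opens to 85 mm and grips with 20 to 120 N. Pads are 22 mm wide; open, the fingers measure 114 mm over their backs; the gripper's body (76 mm by 85 mm) begins 54 mm behind the grasp point. The pads swing forward as they close: fully open they stand 13 mm farther back than shut.
Start: joints at [-4.893, 7.471, 85.268, -0, 87.261, -4.893], TCP at [600.004, 0.022, 205.192] pointing down, gripper open.
Joint ranges: [-169.43, 169.43], [-51.17, 129.36], [1.28, 143.12], [-76.62, 256.62], [0, 156.53], [-152.29, 152.29]. Speed limits (degrees/s): [136.94, 136.94, 159.86, 180, 180, 180].

INTERFACE

Orientations are given as [roll, pitch, yaw] about the fixed x, y, z axes, in that order (R = Rz(yaw) Ry(pitch) Rx(roll)).
In Python, from bench import sense, snapshot, camera_params, hand_in, masks_of, pinpoint gives the robot as it stands.
- The arm moves only by the tool step_arm, never from a script. Its argument "targets" is a list of rows, each an object with "angular": the turn, a rotation vector about the tool's x, y, z scaled (see below), a list of three; "dp": the shift along the tool's x, y, z scaled (see below), a list of three; "fingers": the closure, from 0 (fully open) to 1 (shut). A call has exactly 8 rows; each row is the pose to reach, as a shift and turn from the pose commanded when the call began, along the tool's axes at that moment, turning the shorter way round; what a row does not reach only later rows make up. The controller multiplies each number of a shift by 0.2 m and each number of a turn by 180 degrees. A row lasts 1/8 s, in which the tool goes at most 62.5 mm and 10.7 degrees, less where a joint would pass 70% of its speed; a pose out of reach is approached as far as the arm can. A call with a number of a shift or a turn outside -1 to 1 is refused whole. A call with a gripper value outside its range is refused whole. The fingers move at their own pace and stop on an object; "newtons" is the grip in N (left out, the last holds). Time passes only in rows, so rows that repeat a pose let the fingers close, or fill a call up. It gives the time, the measured TCP pose, the force, the opening and the grip force at its end, in the units of the state.
- sense(): the state, without advancing time (a new reading comes with each control period).
- snapshot(name): name is "scene" or "side" or "wrist"; returns the picture (384x512x3 uint8, blue, green, red); there is no depth.
- camera_params(name): a dict with "vfov" (degrees; the focal length in pixels is half the picture's height over the tangent of half this angle, whatever the lens; pixels are square), "cx", "cy" (the principal point, pixels), "R" (3x3) and "t" (3): a world point X has camera coordinates R X + t. Camera axes: x right, y down, z forward; pixel columns grow to the right and rows downward; lengths in mm; the calibration is good to about 2 mm. A picture is of the moment at which its call begins: read the wrist's pose just before it. camera_params takes no time and is no camera call; for the wrist camera it gives the pose at the moment of the call.
- hand_in(): hands the job in; it is judged then, once.
Trained networks look in the newest picture that a camera, given by its name, has taken for a name from the list of things; names that differ only in an ending like _2 or _b are one class to them, and where a whole thing is asked for, a point or a joint stands for the part that bears it (a point fixed in the world has none). Each returns a list of dicts, best first, with "conf" (0 to 1); they miss things now and then, are a little off and sometimes report something else, mostly with a low value. They report only what shows in the picture. A call takes as long as a camera call.
- masks_of(camera, label): "pixels" (384x512 bool, what is visible of it) and "at" ([column, row] in pixels, amid what is visible of it).
- pinpoint(camera, label): "at" ([column, row] in pixels: a listed point, or the origin of a listed thing).
The state is a dict: "time": time; "joint_pos": joint angles; "qd": joint speeds; "joint_efforts": joint torques, N m; "tool_pos": TCP position; "tcp_rot": TCP orientation; "ft_force": force on the tool from outside, world axes, zero at the start; "wrist_torque": the same for the moment, N m; "finger_gap": finger opening in mm; "grip_force": force on a finger pad.
Only numpy, scipy, OpenCV 4.12 (cv2) and the standard library are available. Lean on these libraries where they do the work, as an engineer would, in place of code of your own. Each camera call takes 0.05 s, during which the arm holds its last target. There are 200 camera calls.

TASK

Open the three pressed cheese moulds. Take off whatever press weights still lie on the followers and stand them on the rubber mat, knob up; work each jammed follower out of its mould by twisting it back and forth while easing it up, so that the mould stays down on its base, and stand the followers handle up in a neat row on the drying tray: one in the middle of each bay, all bar handles in line along the length of the tray. Leave the cheese wheel, jug and brush where they are.

Things in the scene. Friction and masses are not known exactly. Their poses are not given: they have to be found in the camera images.
- press_base: stainless moulding base, a flat plate 120 x 450 mm and 12 mm thick, fixed; origin under its centre, x across, y along the row of three moulds, which stand 145 mm apart (at y = -145, 0 and +145 mm)
- tray: loose shallow aluminium drying tray, 130 x 360 mm, rim 18 mm high, floor 4 mm thick, 0.9 kg, divided along its length by two low ribs (17 mm high) into three equal bays, each 122 x about 115 mm inside; origin under its centre, y along its length
- mat: flat black rubber mat, 150 x 290 mm, 4 mm thick, fixed on the counter; origin under its centre, y along its length
- wheel: bystander: a finished cheese wheel, 124 mm across, 75 mm high, origin under its centre
- jug: bystander: a steel jug, 100 mm across with a side handle, 120 mm high, origin under its centre
- brush: bystander: a hand brush about 200 mm long, lying on the counter, origin near its middle
- follower1: follower (pressing plug) jammed in mould 1: grey plastic, 0.24 kg; round plate 81 mm across, 32 mm thick; neck 36 mm across, 18 mm high; on top an upright bar handle 66 mm long, 24 mm thick, its sides 50 to 90 mm above the origin (centre of the plate's underside; z up, x along the bar). At the start the plate's top is 8 mm below the mould's rim: the handle is wholly above the rim
- weight1: steel press weight, 0.7 kg, a disc 76 mm across and 16 mm thick with a round upright knob 30 mm across and 40 mm high in its middle; origin under its centre, z up. If present it lies loose on top of the bar handle of follower 1, its underside 90 mm above that follower's origin; absent (None) where there is none
- mould1 (a joint): lift of mould 1 off the base, m (0: fully down). White cup 96 mm across, 85 mm high, 0.85 kg with its cheese. Lugs on its foot let it slide straight up but not turn; only its weight holds it down, and it drops back when let go
- mould1_rim (a point): centre of mould 1's mouth at the rim, 97 mm above the counter when down. A bead in the mouth grips the follower by dry friction, about 20 N, so a straight pull lifts the mould too. While the follower turns (0.8 N m, either way, without limit) little pull is needed: rise 3 mm or less per 10 mm of turning at the plate's edge. It comes free about 30 mm up
- bay1 (a point): centre of a bay of the tray, on the tray's floor (the three bays are alike)
- follower2: follower (pressing plug) jammed in mould 2: grey plastic, 0.24 kg; round plate 81 mm across, 32 mm thick; neck 36 mm across, 18 mm high; on top an upright bar handle 66 mm long, 24 mm thick, its sides 50 to 90 mm above the origin (centre of the plate's underside; z up, x along the bar). At the start the plate's top is 8 mm below the mould's rim: the handle is wholly above the rim
- weight2: steel press weight, 0.7 kg, a disc 76 mm across and 16 mm thick with a round upright knob 30 mm across and 40 mm high in its middle; origin under its centre, z up. If present it lies loose on top of the bar handle of follower 2, its underside 90 mm above that follower's origin; absent (None) where there is none
- mould2 (a joint): lift of mould 2 off the base, m (0: fully down). White cup 96 mm across, 85 mm high, 0.85 kg with its cheese. Lugs on its foot let it slide straight up but not turn; only its weight holds it down, and it drops back when let go
- mould2_rim (a point): centre of mould 2's mouth at the rim, 97 mm above the counter when down. A bead in the mouth grips the follower by dry friction, about 20 N, so a straight pull lifts the mould too. While the follower turns (0.8 N m, either way, without limit) little pull is needed: rise 3 mm or less per 10 mm of turning at the plate's edge. It comes free about 30 mm up
- bay2 (a point): centre of a bay of the tray, on the tray's floor (the three bays are alike)
- follower3: follower (pressing plug) jammed in mould 3: grey plastic, 0.24 kg; round plate 81 mm across, 32 mm thick; neck 36 mm across, 18 mm high; on top an upright bar handle 66 mm long, 24 mm thick, its sides 50 to 90 mm above the origin (centre of the plate's underside; z up, x along the bar). At the start the plate's top is 8 mm below the mould's rim: the handle is wholly above the rim
- weight3: steel press weight, 0.7 kg, a disc 76 mm across and 16 mm thick with a round upright knob 30 mm across and 40 mm high in its middle; origin under its centre, z up. If present it lies loose on top of the bar handle of follower 3, its underside 90 mm above that follower's origin; absent (None) where there is none
- mould3 (a joint): lift of mould 3 off the base, m (0: fully down). White cup 96 mm across, 85 mm high, 0.85 kg with its cheese. Lugs on its foot let it slide straight up but not turn; only its weight holds it down, and it drops back when let go
- mould3_rim (a point): centre of mould 3's mouth at the rim, 97 mm above the counter when down. A bead in the mouth grips the follower by dry friction, about 20 N, so a straight pull lifts the mould too. While the follower turns (0.8 N m, either way, without limit) little pull is needed: rise 3 mm or less per 10 mm of turning at the plate's edge. It comes free about 30 mm up
- bay3 (a point): centre of a bay of the tray, on the tray's floor (the three bays are alike)

How it is judged:
By the outcome, as a careful person would: the job done as asked, in the order asked, and still so for the second after the job is handed in, with the robot touching nothing.
Of weight1, weight2, weight3 only 1 to 3 are there at a start; the rules pass over those that are not, and their reading is None.
At some moment in a run one of tray may be knocked a few centimetres aside while the robot is not near it.
It also fails if it takes over 210 s, if anything falls off the work surface, if the arm or the gripper's body presses on something with over 40 N, if the wrist force passes 120 N, or if a joint passes its speed limit or range.

## Working session

There is one attempt and no reset: what is moved stays moved. The work goes in short steps, Python scripts to look and compute and a tool call to move; the robot and the scene stay as the last step left them, time stands still between calls to the robot, and variables do not carry over. Pictures are saved under pics/ and viewed, at most 14 in all, crops included, and the job is handed in when it is done.

Besides the shell and the picture viewer there is one more tool, called by a JSON object that holds its "fn" and its "kwargs". step_arm: Moves the arm, as the interface text tells. Its arguments: {"type":"object","properties":{"targets":{"type":"array","items":{"type":"object","properties":{"angular":{"type":"array","items":{"type":"number","minimum":-1,"maximum":1}},"dp":{"type":"array","items":{"type":"number","minimum":-1,"maximum":1}},"fingers":{"type":"number"}}}},"newtons":{"type":"number"}},"required":["targets"]}

```bash
mkdir -p pics; ls
cat > h.py <<'E'
import numpy as np, cv2
from bench import *
def cam(n):
    p=camera_params(n); f=192/np.tan(np.radians(p['vfov'])/2)
    return f,p['cx'],p['cy'],np.array(p['R']),np.array(p['t']).ravel()
def ray(n,uv,z,c=None):
    f,cx,cy,R,t=c or cam(n)
    d=R.T@np.array([(uv[0]-cx)/f,(uv[1]-cy)/f,1]); o=-R.T@t
    return (o+d*(z-o[2])/d[2]).round(1)
def proj(n,X,c=None):
    f,cx,cy,R,t=c or cam(n); q=R@np.array(X,float)+t
    return np.array([cx+f*q[0]/q[2],cy+f*q[1]/q[2]]).round(1)
E
python3 - <<'E'
from h import *
s=sense(); print({k:np.round(v,2).tolist() for k,v in s.items() if v is not None})
ims=[]
for n in ['scene','side']:
    im=snapshot(n); cv2.imwrite(f'pics/{n}0.png',im)
    p=camera_params(n); print(n,p['vfov'],(-np.array(p['R']).T@np.array(p['t']).ravel()).round(0))
    for l,z in [('press_base',6),('tray',0),('mat',4),('wheel',0),('jug',0),('brush',10),('follower1',57),('weight1',147),('mould1_rim',97),('bay1',4)]:
        print(n,l,[(np.round(d['at']).tolist(),round(d['conf'],2),ray(n,d['at'],z).tolist()) for d in pinpoint(n,l)])
E
```

```text
pics
{'time': 0.0, 'joint_pos': [-4.89, 7.52, 85.33, -0.0, 87.26, -4.89], 'qd': [-0.06, -0.22, 0.06, -0.1, 0.09, -0.01], 'joint_efforts': [-0.0, -56.94, -50.06, -0.0, 0.01, 0.0], 'tool_pos': [599.39, 0.1, 204.12], 'tcp_rot': [-179.89, -0.01, 90.0], 'ft_force': [0.03, -0.48, -0.35], 'wrist_torque': [-0.02, -0.07, -0.03], 'grip_force': 0.0, 'finger_gap': 85.03}
scene 48.053081625841834 [1211.  266. 1343.]
scene press_base [([256.0, 232.0], 0.96, [645.9, 69.1, 6.0])]
scene tray [([206.0, 163.0], 0.8, [442.0, -197.2, 0.0])]
scene mat [([304.0, 188.0], 0.8, [427.0, 173.1, 4.0])]
scene wheel [([379.0, 274.0], 0.57, [652.9, 493.6, 0.0]), ([394.0, 210.0], 0.18, [407.5, 496.3, 0.0])]
scene jug [([394.0, 213.0], 0.55, [416.2, 500.0, 0.0])]
scene brush [([116.0, 177.0], 0.73, [612.9, -480.0, 10.0])]
scene follower1 [([213.0, 210.0], 0.81, [640.8, -85.8, 57.0]), ([257.0, 225.0], 0.67, [644.7, 71.1, 57.0]), ([294.0, 242.0], 0.57, [661.9, 204.7, 57.0]), ([182.0, 154.0], 0.34, [467.0, -277.0, 57.0])]
scene weight1 [([257.0, 213.0], 0.97, [647.0, 72.0, 147.0]), ([212.0, 200.0], 0.61, [647.5, -76.4, 
[... 651 characters left out ...]
, 349.0], 0.8, [418.3, 493.1, 0.0]), ([199.0, 206.0], 0.2, [751.1, 1.9, 0.0])]
side brush [([277.0, 149.0], 0.48, [608.6, -493.0, 10.0])]
side follower1 [([236.0, 184.0], 0.82, [647.8, -77.5, 57.0]), ([220.0, 209.0], 0.7, [643.6, 80.8, 57.0]), ([198.0, 234.0], 0.57, [658.4, 219.3, 57.0])]
side weight1 [([218.0, 182.0], 0.95, [650.3, 77.4, 147.0]), ([196.0, 204.0], 0.94, [662.8, 208.1, 147.0]), ([239.0, 161.0], 0.64, [635.9, -74.0, 147.0])]
side mould1_rim [([239.0, 173.0], 0.75, [640.7, -82.8, 97.0]), ([197.0, 204.0], 0.38, [693.7, 132.9, 97.0])]
side bay1 [([301.0, 193.0], 0.81, [445.0, -179.0, 4.0]), ([292.0, 213.0], 0.61, [448.5, -47.4, 4.0]), ([305.0, 175.0], 0.59, [455.3, -314.2, 4.0])]
```

```bash
python3 -c "
import cv2,numpy as np
a=cv2.imread('pics/scene0.png');b=cv2.imread('pics/side0.png')
cv2.imwrite('pics/both.png',cv2.resize(np.vstack([a,b]),(400,600)) if 0 else cv2.resize(np.hstack([a,b]),(800,300)))
cv2.imwrite('pics/sc.png',cv2.resize(a,(800,600)))"
```

```text
(no output)
```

View pics/sc.png

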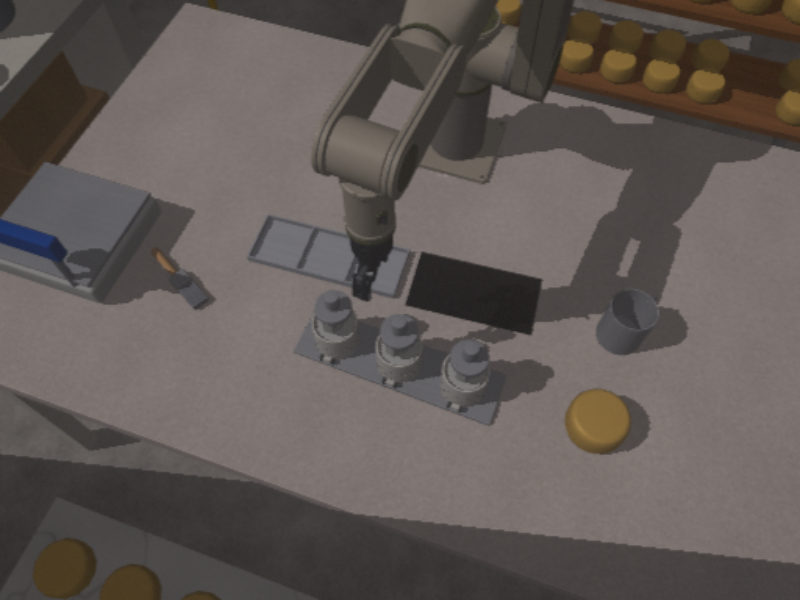

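The scene picture shows the weights standing on all three moulds, at about (334,300), (400,325) and (472,350). The tray is at (330,255), the mat at (475,290), and the bystanders are clear. I'll go above the middle weight.

{"fn": "step_arm", "kwargs": {"targets": [{"dp": [0, 0, -0.3], "angular": [0, 0, 0], "fingers": 0}, {"dp": [0, 0, -0.5], "angular": [0, 0, 0], "fingers": 0}, {"dp": [0.35, 0.24, -0.6], "angular": [0, 0, 0], "fingers": 0}, {"dp": [0.35, 0.24, -0.6], "angular": [0, 0, 0], "fingers": 0}, {"dp": [0.35, 0.24, -0.6], "angular": [0, 0, 0], "fingers": 0}, {"dp": [0.35, 0.24, -0.6], "angular": [0, 0, 0], "fingers": 0}, {"dp": [0.35, 0.24, -0.6], "angular": [0, 0, 0], "fingers": 0}, {"dp": [0.35, 0.24, -0.6], "angular": [0, 0, 0], "fingers": 0}]}}

```text
time: 2.1
tool_pos: [647.7, 69.2, 325.2]
tcp_rot: [-180.0, 0.0, 89.9]
ft_force: [-1.1, -0.5, -0.6]
finger_gap: 85.6
grip_force: 0.0
```

```bash
cat > look.py <<'E'
from h import *
import sys
def look(items,save=None,n='wrist'):
    c=cam(n); im=snapshot(n)
    if save: cv2.imwrite(f'pics/{save}.png',im)
    for l,z in items:
        print(n,l,[(np.round(d['at']).tolist(),round(d['conf'],2),ray(n,d['at'],z,c).tolist()) for d in pinpoint(n,l)])
E
python3 - <<'E'
from look import *
s=sense(); print(s['time'],s['tool_pos'],s['tcp_rot'])
look([('weight2',147),('mould2_rim',97),('follower2',57)],'w1')
look([('weight2',147),('mould2_rim',97)],'s1','scene')
look([('weight2',147),('mould2_rim',97)],'d1','side')
E
```

```text
2.1 [647.68034434  69.21902334 325.1763901 ] [-1.79990470e+02  5.05157672e-03  8.99404410e+01]
wrist weight2 [([262.0, 32.0], 0.89, [656.4, 214.7, 147.0])]
wrist mould2_rim []
wrist follower2 [([255.0, 238.0], 0.88, [647.9, -76.4, 57.0])]
scene weight2 [([212.0, 196.0], 0.74, [636.6, -81.2, 147.0]), ([302.0, 227.0], 0.71, [644.8, 217.0, 147.0]), ([256.0, 211.0], 0.58, [641.7, 66.2, 147.0]), ([297.0, 242.0], 0.16, [698.7, 216.6, 147.0])]
scene mould2_rim [([254.0, 225.0], 0.89, [665.1, 69.4, 97.0]), ([184.0, 154.0], 0.46, [490.7, -251.5, 97.0])]
side weight2 [([198.0, 204.0], 0.73, [660.7, 202.2, 147.0]), ([238.0, 161.0], 0.66, [637.8, -72.6, 147.0]), ([219.0, 180.0], 0.61, [652.4, 65.5, 147.0]), ([221.0, 206.0], 0.18, [596.6, 192.3, 147.0])]
side mould2_rim [([219.0, 194.0], 0.84, [657.0, 58.0, 97.0])]
```

View pics/w1.png

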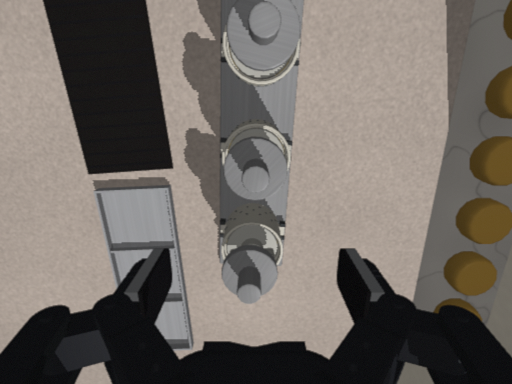

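The wrist picture shows knob tops at about (264,20), (257,180) and (249,293), with discs at (264,33), (256,168) and (250,272). The tray and mat edges are on the left.

Run:
```python
from h import *
c=cam('wrist'); print(-c[3].T@c[4], c[3][2])
for uv in [(264,20),(257,180),(249,293)]: print('knob',ray(0,uv,203,c))
for uv in [(264,33),(256,168),(250,272)]: print('disc',ray(0,uv,163,c))
for uv in [(221,60),(220,223),(295,90),(286,190)]: print('base',ray(0,uv,12,c))
for uv in [(97,190),(168,186),(190,345)]: print('tray',ray(0,uv,18,c))
for uv in [(90,173),(172,167),(47,0),(147,0)]: print('mat',ray(0,uv,4,c))
```

```text
[647.46154495 150.25177865 494.69186167] [-1.28225884e-04 -3.16292605e-01 -9.48661674e-01]
knob [656.4 214.4 203. ]
knob [650.6  67.  203. ]
knob [641.4 -74.1 203. ]
disc [657.7 211.5 163. ]
disc [649.8  70.3 163. ]
disc [642.1 -71.6 163. ]
base [597.2 202.8  12. ]
base [585.4 -68.9  12. ]
base [712.  159.6  12. ]
base [703.6  -5.7  12. ]
tray [375.5  -3.7  18. ]
tray [499.2   3.5  18. ]
tray [ 512.4 -347.    18. ]
mat [360.7  23.    4. ]
mat [505.   33.7   4. ]
mat [344.6 284.    4. ]
mat [491.  283.9   4. ]
```

{"fn": "step_arm", "kwargs": {"targets": [{"dp": [0, 0.012, 0.25], "angular": [0, 0, 0], "fingers": 0}, {"dp": [0, 0.012, 0.5], "angular": [0, 0, 0], "fingers": 0}, {"dp": [0, 0.012, 0.68], "angular": [0, 0, 0], "fingers": 0}, {"dp": [0, 0.012, 0.765], "angular": [0, 0, 0], "fingers": 0}, {"dp": [0, 0.012, 0.765], "angular": [0, 0, 0], "fingers": 0}, {"dp": [0, 0.012, 0.765], "angular": [0, 0, 0], "fingers": 1}, {"dp": [0, 0.012, 0.765], "angular": [0, 0, 0], "fingers": 1}, {"dp": [0, 0.012, 0.765], "angular": [0, 0, 0], "fingers": 1}], "newtons": 60}}

```text
time: 3.6
tool_pos: [651.0, 70.0, 173.6]
tcp_rot: [179.9, -0.0, 90.0]
ft_force: [-8.2, -0.0, 5.9]
finger_gap: 32.3
grip_force: 3.9
```

{"fn": "step_arm", "kwargs": {"targets": [{"dp": [0, 0, 0], "angular": [0, 0, 0], "fingers": 1}, {"dp": [0, 0, -0.02], "angular": [0, 0, 0], "fingers": 1}, {"dp": [0, 0, -0.15], "angular": [0, 0, 0], "fingers": 1}, {"dp": [0, 0, -0.35], "angular": [0, 0, 0], "fingers": 1}, {"dp": [0.05, -0.12, -0.45], "angular": [0, 0, 0], "fingers": 1}, {"dp": [0.15, -0.35, -0.45], "angular": [0, 0, 0], "fingers": 1}, {"dp": [0.27, -0.6, -0.45], "angular": [0, 0, 0], "fingers": 1}, {"dp": [0.36, -0.8, -0.45], "angular": [0, 0, 0], "fingers": 1}], "newtons": 60}}

```text
time: 4.6
tool_pos: [488.0, 142.7, 260.9]
tcp_rot: [-179.9, 0.0, 90.0]
ft_force: [0.4, 0.0, -6.9]
finger_gap: 25.2
grip_force: 60.2
```

{"fn": "step_arm", "kwargs": {"targets": [{"dp": [0.1, -0.2, 0], "angular": [0, 0, 0], "fingers": 1}, {"dp": [0.165, -0.31, 0.1], "angular": [0, 0, 0], "fingers": 1}, {"dp": [0.165, -0.31, 0.4], "angular": [0, 0, 0], "fingers": 1}, {"dp": [0.165, -0.31, 0.7], "angular": [0, 0, 0], "fingers": 1}, {"dp": [0.165, -0.31, 0.9], "angular": [0, 0, 0], "fingers": 1}, {"dp": [0.165, -0.31, 1.0], "angular": [0, 0, 0], "fingers": 1}, {"dp": [0.165, -0.31, 1.0], "angular": [0, 0, 0], "fingers": 1}, {"dp": [0.165, -0.31, 1.0], "angular": [0, 0, 0], "fingers": 1}]}}

```text
time: 5.6
tool_pos: [428.9, 175.2, 63.1]
tcp_rot: [179.9, -0.0, 90.0]
ft_force: [0.6, 0.2, -7.8]
finger_gap: 25.1
grip_force: 60.7
```

Run:
```python
from look import *
im=snapshot('wrist'); im2=snapshot('side'); im3=snapshot('scene')
cv2.imwrite('pics/w2.png',np.hstack([im[:,100:420],cv2.resize(im2[170:330,200:360],(384,384))]))
```

```text
(no output)
```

View pics/w2.png

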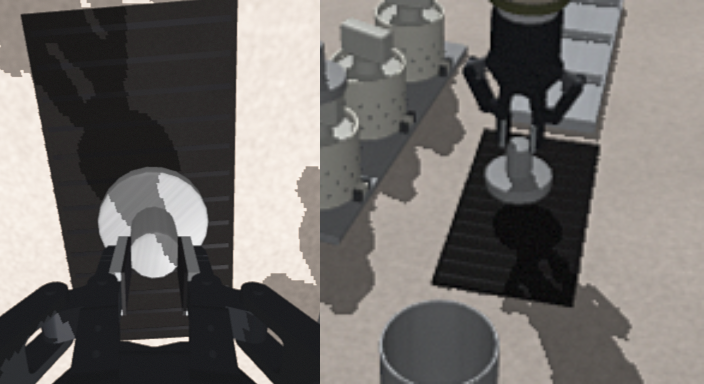

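The weight hangs level, with the knob at (255,255) and the disc at (253,222). The knob sits forward of the pads, so I'll compute the offset.

Run:
```python
from h import *
c=cam('wrist');print(sense()['tool_pos'])
print(ray(0,(255,255),93,c),ray(0,(253,220),53,c))
print('tips',proj(0,[428,175,63],c),proj(0,[428,175,82],c))
for n in ['scene','side','wrist']:
  print(n,[(ray(n,d['at'],37).tolist(),round(d['conf'],2)) for d in pinpoint(n,'weight2')])
```

```text
[429.61718576 175.33274377  63.73729569]
[429.5 172.6  93. ] [428.4 176.   53. ]
tips [252.4 227.6] [252.3 241.6]
scene [([420.0, 178.1, 37.0], 0.84), ([591.2, -110.4, 37.0], 0.83), ([596.9, 201.7, 37.0], 0.56)]
side [([737.2, 36.0, 37.0], 0.89), ([707.4, -280.7, 37.0], 0.78), ([428.3, 168.1, 37.0], 0.67)]
wrist [([427.1, 174.9, 37.0], 0.75)]
```

{"fn": "step_arm", "kwargs": {"targets": [{"dp": [0, 0, 0.1], "angular": [0, 0, 0], "fingers": 1}, {"dp": [0, 0, 0.14], "angular": [0, 0, 0], "fingers": 1}, {"dp": [0, 0, 0.16], "angular": [0, 0, 0], "fingers": 1}, {"dp": [0, 0, 0.163], "angular": [0, 0, 0], "fingers": 1}, {"dp": [0, 0, 0.163], "angular": [0, 0, 0], "fingers": 1}, {"dp": [0, 0, 0.163], "angular": [0, 0, 0], "fingers": 0}, {"dp": [0, 0, 0.163], "angular": [0, 0, 0], "fingers": 0}, {"dp": [0, 0, 0.163], "angular": [0, 0, 0], "fingers": 0}]}}

```text
time: 6.9
tool_pos: [429.2, 175.2, 30.3]
tcp_rot: [179.9, -0.0, 90.0]
ft_force: [-0.1, 0.7, -0.5]
finger_gap: 78.2
grip_force: 0.0
```

{"fn": "step_arm", "kwargs": {"targets": [{"dp": [0, 0, -0.2], "angular": [0, 0, 0], "fingers": 0}, {"dp": [0, 0, -0.5], "angular": [0, 0, 0], "fingers": 0}, {"dp": [0, 0, -0.8], "angular": [0, 0, 0], "fingers": 0}, {"dp": [0, 0.1, -1.0], "angular": [0, 0, 0], "fingers": 0}, {"dp": [0.1, 0.4, -1.0], "angular": [0, 0, 0], "fingers": 0}, {"dp": [0.195, 0.7, -1.0], "angular": [0, 0, 0], "fingers": 0}, {"dp": [0.195, 1.0, -1.0], "angular": [0, 0, 0], "fingers": 0}, {"dp": [0.195, 1.0, -1.0], "angular": [0, 0, 0], "fingers": 0}]}}

```text
time: 7.9
tool_pos: [630.5, 213.2, 224.0]
tcp_rot: [-179.6, 0.1, 89.9]
ft_force: [-1.2, 0.0, -1.3]
finger_gap: 85.3
grip_force: 0.0
```

Run:
```python
from look import *
print(sense()['tool_pos'])
look([('weight3',147),('follower2',57),('mat',4)],'w3')
look([('weight2',4),('weight3',147),('tray',0),('mould2_rim',97)],'s3','scene')
c=cam('wrist'); cv2.imwrite('pics/v3.png',cv2.imread('pics/w3.png'))
for X in [(657,213,203),(657,213,163),(649,70,147),(649,70,97)]: print(X,proj(0,X,c))
```

```text
[630.49116042 213.17634566 224.01101156]
wrist weight3 [([284.0, 191.0], 0.67, [656.5, 212.8, 147.0]), ([111.0, 184.0], 0.64, [501.8, 218.8, 147.0])]
wrist follower2 [([269.0, 272.0], 0.81, [649.0, 67.4, 57.0])]
wrist mat []
scene weight2 [([214.0, 203.0], 0.65, [589.5, -107.8, 4.0]), ([258.0, 232.0], 0.62, [643.3, 73.6, 4.0]), ([300.0, 231.0], 0.6, [593.1, 208.1, 4.0]), ([302.0, 188.0], 0.42, [429.6, 168.3, 4.0])]
scene weight3 [([214.0, 203.0], 0.65, [655.9, -67.9, 147.0]), ([258.0, 232.0], 0.62, [704.0, 94.2, 147.0]), ([300.0, 231.0], 0.6, [659.1, 214.3, 147.0]), ([302.0, 188.0], 0.42, [513.1, 178.7, 147.0])]
scene tray [([204.0, 163.0], 0.97, [445.1, -204.7, 0.0])]
scene mould2_rim [([254.0, 224.0], 0.69, [660.5, 68.8, 97.0])]
(657, 213, 203) [293.9 212.6]
(657, 213, 163) [287.8 195.1]
(649, 70, 147) [273.8 315.8]
(649, 70, 97) [271.1 286.9]
```

View pics/v3.png

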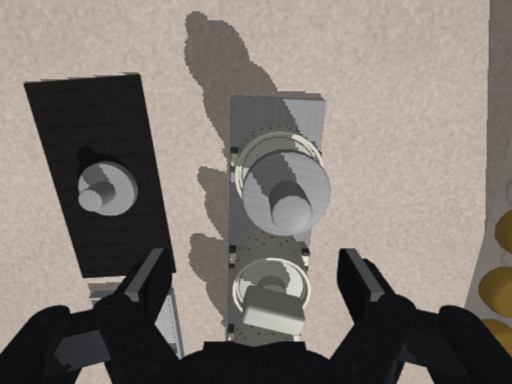

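The picture shows weight 2 standing on the mat at (105,188). Weight 3's knob is at (291,212), as predicted.

{"fn": "step_arm", "kwargs": {"targets": [{"dp": [0, 0.14, 0.0], "angular": [0, 0, 0], "fingers": 0}, {"dp": [-0.005, 0.14, 0.1], "angular": [0, 0, 0], "fingers": 0}, {"dp": [-0.005, 0.14, 0.24], "angular": [0, 0, 0], "fingers": 0}, {"dp": [-0.005, 0.14, 0.288], "angular": [0, 0, 0], "fingers": 0}, {"dp": [-0.005, 0.14, 0.288], "angular": [0, 0, 0], "fingers": 1}, {"dp": [-0.005, 0.14, 0.288], "angular": [0, 0, 0], "fingers": 1}, {"dp": [-0.005, 0.14, 0.288], "angular": [0, 0, 0], "fingers": 1}, {"dp": [-0.005, 0.14, 0.288], "angular": [0, 0, 0], "fingers": 1}], "newtons": 60}}

```text
time: 9.35
tool_pos: [657.2, 213.3, 174.0]
tcp_rot: [179.9, -0.0, 90.0]
ft_force: [0.4, -1.3, 5.5]
finger_gap: 25.3
grip_force: 58.6
```

{"fn": "step_arm", "kwargs": {"targets": [{"dp": [0, 0, 0], "angular": [0, 0, 0], "fingers": 1}, {"dp": [0, 0, -0.02], "angular": [0, 0, 0], "fingers": 1}, {"dp": [0, 0, -0.15], "angular": [0, 0, 0], "fingers": 1}, {"dp": [0, 0, -0.35], "angular": [0, 0, 0], "fingers": 1}, {"dp": [0.03, -0.12, -0.45], "angular": [0, 0, 0], "fingers": 1}, {"dp": [0.1, -0.35, -0.45], "angular": [0, 0, 0], "fingers": 1}, {"dp": [0.15, -0.6, -0.45], "angular": [0, 0, 0], "fingers": 1}, {"dp": [0.18, -0.8, -0.45], "angular": [0, 0, 0], "fingers": 1}]}}

```text
time: 10.35
tool_pos: [493.9, 249.2, 260.7]
tcp_rot: [-179.9, 0.0, 90.0]
ft_force: [-0.6, 0.2, -6.1]
finger_gap: 25.1
grip_force: 60.3
```

{"fn": "step_arm", "kwargs": {"targets": [{"dp": [0.05, -0.2, 0], "angular": [0, 0, 0], "fingers": 1}, {"dp": [0.08, -0.365, 0.1], "angular": [0, 0, 0], "fingers": 1}, {"dp": [0.08, -0.365, 0.4], "angular": [0, 0, 0], "fingers": 1}, {"dp": [0.08, -0.365, 0.7], "angular": [0, 0, 0], "fingers": 1}, {"dp": [0.08, -0.365, 0.9], "angular": [0, 0, 0], "fingers": 1}, {"dp": [0.08, -0.365, 1.0], "angular": [0, 0, 0], "fingers": 1}, {"dp": [0.08, -0.365, 1.0], "angular": [0, 0, 0], "fingers": 1}, {"dp": [0.08, -0.365, 1.0], "angular": [0, 0, 0], "fingers": 1}]}}

```text
time: 11.35
tool_pos: [423.9, 265.3, 62.9]
tcp_rot: [180.0, -0.0, 90.0]
ft_force: [-0.1, 0.8, -6.5]
finger_gap: 24.8
grip_force: 60.6
```

{"fn": "step_arm", "kwargs": {"targets": [{"dp": [0, 0, 0.1], "angular": [0, 0, 0], "fingers": 1}, {"dp": [0, 0, 0.14], "angular": [0, 0, 0], "fingers": 1}, {"dp": [0, 0, 0.16], "angular": [0, 0, 0], "fingers": 1}, {"dp": [0, 0, 0.163], "angular": [0, 0, 0], "fingers": 1}, {"dp": [0, 0, 0.163], "angular": [0, 0, 0], "fingers": 1}, {"dp": [0, 0, 0.163], "angular": [0, 0, 0], "fingers": 0}, {"dp": [0, 0, 0.163], "angular": [0, 0, 0], "fingers": 0}, {"dp": [0, 0, 0.163], "angular": [0, 0, 0], "fingers": 0}]}}

```text
time: 12.35
tool_pos: [424.2, 265.4, 30.1]
tcp_rot: [179.9, -0.0, 90.0]
ft_force: [-0.5, -0.0, 0.3]
finger_gap: 77.9
grip_force: 0.0
```

{"fn": "step_arm", "kwargs": {"targets": [{"dp": [0, 0, -0.2], "angular": [0, 0, 0], "fingers": 0}, {"dp": [0, 0, -0.5], "angular": [0, 0, 0], "fingers": 0}, {"dp": [0, 0, -0.8], "angular": [0, 0, 0], "fingers": 0}, {"dp": [-0.15, 0.15, -1.0], "angular": [0, 0, 0], "fingers": 0}, {"dp": [-0.35, 0.35, -1.0], "angular": [0, 0, 0], "fingers": 0}, {"dp": [-0.55, 0.55, -1.0], "angular": [0, 0, 0], "fingers": 0}, {"dp": [-0.75, 0.75, -1.0], "angular": [0, 0, 0], "fingers": 0}, {"dp": [-0.95, 0.95, -1.0], "angular": [0, 0, 0], "fingers": 0}]}}

```text
time: 13.35
tool_pos: [614.8, 73.6, 229.7]
tcp_rot: [180.0, -0.0, 90.0]
ft_force: [0.5, 1.1, 0.4]
finger_gap: 85.3
grip_force: 0.0
```

{"fn": "step_arm", "kwargs": {"targets": [{"dp": [-0.24, 0.05, -0.1], "angular": [0, 0, 0], "fingers": 0}, {"dp": [-0.5, 0.145, -0.1], "angular": [0, 0, 0], "fingers": 0}, {"dp": [-0.74, 0.145, 0.0], "angular": [0, 0, 0], "fingers": 0}, {"dp": [-0.74, 0.145, 0.1], "angular": [0, 0, 0], "fingers": 0}, {"dp": [-0.74, 0.145, 0.26], "angular": [0, 0, 0], "fingers": 0}, {"dp": [-0.74, 0.145, 0.288], "angular": [0, 0, 0], "fingers": 0}, {"dp": [-0.74, 0.145, 0.288], "angular": [0, 0, 0], "fingers": 1}, {"dp": [-0.74, 0.145, 0.288], "angular": [0, 0, 0], "fingers": 1}]}}

```text
time: 14.35
tool_pos: [643.4, -72.6, 173.7]
tcp_rot: [179.9, 0.0, 90.0]
ft_force: [-0.6, -0.9, 0.5]
finger_gap: 51.6
grip_force: 0.0
```

{"fn": "step_arm", "kwargs": {"targets": [{"dp": [0, 0, 0], "angular": [0, 0, 0], "fingers": 1}, {"dp": [0, 0, 0], "angular": [0, 0, 0], "fingers": 1}, {"dp": [0, 0, -0.02], "angular": [0, 0, 0], "fingers": 1}, {"dp": [0, 0, -0.15], "angular": [0, 0, 0], "fingers": 1}, {"dp": [0, 0, -0.3], "angular": [0, 0, 0], "fingers": 1}, {"dp": [0, 0, -0.45], "angular": [0, 0, 0], "fingers": 1}, {"dp": [0.15, -0.2, -0.45], "angular": [0, 0, 0], "fingers": 1}, {"dp": [0.3, -0.4, -0.45], "angular": [0, 0, 0], "fingers": 1}]}}

```text
time: 15.35
tool_pos: [561.3, -12.5, 260.9]
tcp_rot: [-179.9, -0.0, 90.0]
ft_force: [0.3, 0.6, -6.8]
finger_gap: 25.6
grip_force: 60.2
```

{"fn": "step_arm", "kwargs": {"targets": [{"dp": [0.16, -0.2, 0], "angular": [0, 0, 0], "fingers": 1}, {"dp": [0.32, -0.4, 0.0], "angular": [0, 0, 0], "fingers": 1}, {"dp": [0.485, -0.64, 0.1], "angular": [0, 0, 0], "fingers": 1}, {"dp": [0.485, -0.64, 0.4], "angular": [0, 0, 0], "fingers": 1}, {"dp": [0.485, -0.64, 0.7], "angular": [0, 0, 0], "fingers": 1}, {"dp": [0.485, -0.64, 0.9], "angular": [0, 0, 0], "fingers": 1}, {"dp": [0.485, -0.64, 1.0], "angular": [0, 0, 0], "fingers": 1}, {"dp": [0.485, -0.64, 1.0], "angular": [0, 0, 0], "fingers": 1}]}}

```text
time: 16.35
tool_pos: [433.2, 84.0, 60.6]
tcp_rot: [-179.8, 0.0, 90.0]
ft_force: [0.3, 0.3, 0.4]
finger_gap: 0.2
grip_force: 0.0
```

{"fn": "step_arm", "kwargs": {"targets": [{"dp": [0, 0, 0.1], "angular": [0, 0, 0], "fingers": 1}, {"dp": [0, 0, 0.14], "angular": [0, 0, 0], "fingers": 1}, {"dp": [0, 0, 0.16], "angular": [0, 0, 0], "fingers": 1}, {"dp": [0, 0, 0.163], "angular": [0, 0, 0], "fingers": 1}, {"dp": [0, 0, 0.163], "angular": [0, 0, 0], "fingers": 1}, {"dp": [0, 0, 0.163], "angular": [0, 0, 0], "fingers": 0}, {"dp": [0, 0, 0.163], "angular": [0, 0, 0], "fingers": 0}, {"dp": [0, 0, 0.163], "angular": [0, 0, 0], "fingers": 0}]}}

```text
time: 17.35
tool_pos: [434.3, 84.0, 29.2]
tcp_rot: [-180.0, 0.0, 90.0]
ft_force: [-0.7, -0.3, -0.6]
finger_gap: 54.4
grip_force: 0.4
```

The weight slipped during the last transfer, so I'll look for it.

Run:
```python
from look import *
im=snapshot('side'); sc=snapshot('scene'); w=snapshot('wrist')
cv2.imwrite('pics/d4.png',np.vstack([np.hstack([im,sc])[100:,:][:284,:1024][:, :],])[:, :] if 0 else np.hstack([cv2.resize(im[120:312,150:342],(400,400)),cv2.resize(w,(400,300),None) if 0 else cv2.resize(sc[110:302,170:362],(400,400))]))
cv2.imwrite('pics/w4.png',w)
```

```text
(no output)
```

View pics/d4.png

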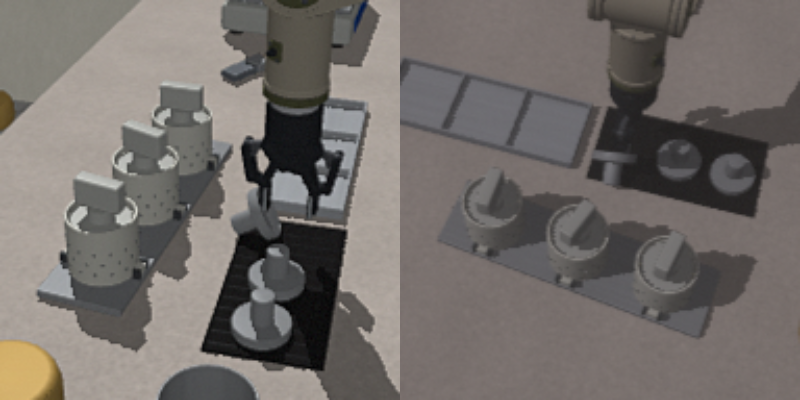

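View pics/w4.png

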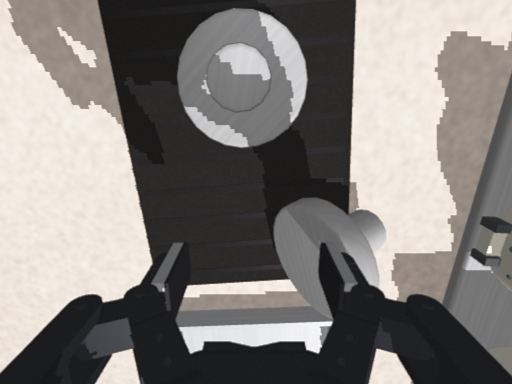

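The weight lies on its side near the mat's corner, knob pointing +x and down, with its disc in wrist pixels (275–380, 200–320). I'll retreat up and toward −x, then look.

{"fn": "step_arm", "kwargs": {"targets": [{"dp": [0, -0.06, -0.05], "angular": [0, 0, 0], "fingers": 0.35}, {"dp": [0, -0.06, -0.15], "angular": [0, 0, 0], "fingers": 0.35}, {"dp": [0, -0.06, -0.35], "angular": [0, 0, 0], "fingers": 0.35}, {"dp": [0, 0, -0.6], "angular": [0, 0, 0], "fingers": 0}, {"dp": [-0.1, 0.15, -0.8], "angular": [0, 0, 0], "fingers": 0}, {"dp": [-0.3, 0.3, -1], "angular": [0, 0, 0], "fingers": 0}, {"dp": [-0.3, 0.3, -1], "angular": [0, 0, 0], "fingers": 0}, {"dp": [-0.3, 0.3, -1], "angular": [0, 0, 0], "fingers": 0}]}}

```text
time: 18.5
tool_pos: [494.0, 24.1, 228.5]
tcp_rot: [-179.9, -0.0, 90.0]
ft_force: [-0.5, 0.8, -0.1]
finger_gap: 85.1
grip_force: 0.0
```

Run:
```python
from look import *
print(sense()['tool_pos'])
w=snapshot('wrist'); s=snapshot('side'); cv2.imwrite('pics/w5.png',w)
cv2.imwrite('pics/v5.png',np.hstack([cv2.resize(w[40:340,100:400],(400,400)),cv2.resize(s[150:290,220:360],(400,400))]))
for n in ['wrist','side']:
  for d in masks_of(n,'weight1'):
    ys,xs=np.nonzero(d['pixels']); print(n,round(d['conf'],2),d['at'],xs.min(),xs.max(),ys.min(),ys.max())
```

```text
[494.02084525  24.13354566 228.46519599]
wrist 0.74 [242.2, 124.0] 219 277 97 161
wrist 0.59 [198.6, 31.3] 165 229 0 70
side 0.97 [275.9, 272.9] 261 289 258 287
side 0.83 [272.8, 223.5] 260 283 209 233
side 0.78 [282.9, 250.1] 269 296 238 263
```

View pics/v5.png

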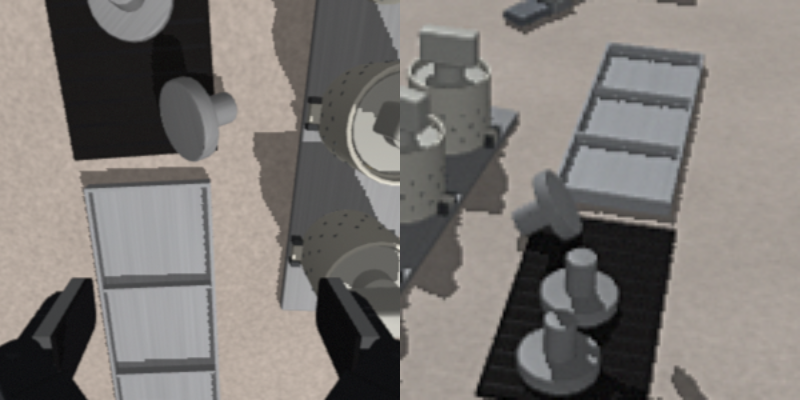

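Run:
```python
from h import *
c=cam('wrist')
b=ray(0,(241,128.5),43,c); k=ray(0,(274,119),14,c); print(b,k,k-b,np.degrees(np.arctan2(*(k-b)[[1,0]])))
# fit silhouette
m=None
for d in masks_of('wrist','weight1'):
    if d['at'][1]>90: m=d['pixels']; break
from scipy.optimize import minimize
def pts(x,y,phi,el,z):
    a=np.array([np.cos(phi)*np.cos(el),np.sin(phi)*np.cos(el),np.sin(el)]); u=np.array([-np.sin(phi),np.cos(phi),0]); v=np.cross(a,u)
    th=np.linspace(0,2*np.pi,40)[:,None]; P=[]
    for ax,r in [(0,38),(16,38)],[(16,15),(56,15)]:
        P.append(np.vstack([np.array([x,y,z])+a*t+r*(np.cos(th)*u+np.sin(th)*v) for t in (ax,r) and ()] or [np.array([x,y,z])+a*q[0]+q[1]*(np.cos(th)*u+np.sin(th)*v) for q in ((ax,r),)]))
    return P
def model(p):
    x,y,phi,el,z=p
    a=np.array([np.cos(phi)*np.cos(el),np.sin(phi)*np.cos(el),np.sin(el)]); u=np.array([-np.sin(phi),np.cos(phi),0]); v=np.cross(a,u)
    th=np.linspace(0,2*np.pi,40)[:,None]; im=np.zeros((384,512),np.uint8)
    for pr in [((0,38),(16,38)),((16,15),(56,15))]:
        P=np.vstack([np.array([x,y,z])+a*t+r*(np.cos(th)*u+np.sin(th)*v) for t,r in pr])
        Q=(c[3]@P.T).T+c[4]; uv=np.c_[c[1]+c[0]*Q[:,0]/Q[:,2],c[2]+c[0]*Q[:,1]/Q[:,2]]
        cv2.fillConvexPoly(im,cv2.convexHull(uv.astype(np.float32)).round().astype(np.int32),1)
    return im>0
def cost(p): 
    M=model(p); return 1-(M&m).sum()/(M|m).sum()
best=min((minimize(cost,[b[0],b[1],ph,np.radians(e),z],method='Nelder-Mead',options=dict(initial_simplex=np.array([b[0],b[1],ph,np.radians(e),z])+np.vstack([np.zeros(5),np.diag([8,8,.2,.2,6])]))) for ph in (-.1,.2,.4) for e in (-30,-10) for z in (43,)),key=lambda r:r.fun)
p=best.x; print(best.fun,p[:2],np.degrees(p[2:4]),p[4])
print([(d['conf'],ray(0,d['at'],0,c),d['at']) for d in pinpoint('wrist','tray')])
```

```text
[476.6  68.3  43. ] [517.9  77.3  14. ] [ 41.3   9.  -29. ] 12.293568468413755
0.04440298507462681 [468.13851236  64.32112036] [ 15.86134593 -29.90824959] 43.45749974768924
[(0.65, array([ 439.4, -177.5,    0. ]), [221.2, 281.0]), (0.33, array([ 670. , -110.8,    0. ]), [369.6, 244.3])]
```

The fit has the weight lying at (469,65), its axis 14–16° in yaw and 30° down. I'll come in tilted so the fingers clear the disc.

```bash
python3 -c "
from scipy.spatial.transform import Rotation as R
r=R.from_euler('z',75,degrees=True)*R.from_euler('y',-20,degrees=True)
print(r.as_rotvec(degrees=True)/180, r.magnitude()*57.3)"
```

```text
[ 0.07267698 -0.09471448  0.41217161] 77.24608057324993
```

{"fn": "step_arm", "kwargs": {"targets": [{"dp": [0, 0, 0], "angular": [0.009, -0.012, 0.0515], "fingers": 0}, {"dp": [0.1, 0.1, 0], "angular": [0.018, -0.024, 0.103], "fingers": 0}, {"dp": [0.2, 0.2, 0], "angular": [0.027, -0.036, 0.1545], "fingers": 0}, {"dp": [0.32, 0.34, 0], "angular": [0.036, -0.047, 0.206], "fingers": 0}, {"dp": [0.32, 0.34, 0.24], "angular": [0.0455, -0.059, 0.2575], "fingers": 0}, {"dp": [0.32, 0.34, 0.24], "angular": [0.0545, -0.071, 0.309], "fingers": 0}, {"dp": [0.32, 0.34, 0.24], "angular": [0.0636, -0.083, 0.3605], "fingers": 0}, {"dp": [0.32, 0.34, 0.24], "angular": [0.0727, -0.0947, 0.412], "fingers": 0}]}}

```text
time: 19.8
tool_pos: [562.0, 88.7, 180.6]
tcp_rot: [180.0, 20.1, 14.8]
ft_force: [-0.1, 0.7, 0.3]
finger_gap: 85.5
grip_force: 0.0
```

{"fn": "step_arm", "kwargs": {"targets": [{"dp": [0, 0, 0.0], "angular": [0, 0, 0], "fingers": 0}, {"dp": [0, 0, 0.0], "angular": [0, 0, 0], "fingers": 0}, {"dp": [0, 0, 0.0], "angular": [0, 0, 0], "fingers": 0}, {"dp": [0, 0, 0.1], "angular": [0, 0, 0], "fingers": 0}, {"dp": [0, 0, 0.2], "angular": [0, 0, 0], "fingers": 0}, {"dp": [0, 0, 0.3], "angular": [0, 0, 0], "fingers": 0}, {"dp": [0, 0, 0.4], "angular": [0, 0, 0], "fingers": 0}, {"dp": [0, 0, 0.4], "angular": [0, 0, 0], "fingers": 0}]}}

```text
time: 20.8
tool_pos: [534.4, 80.9, 104.9]
tcp_rot: [-179.9, 20.2, 15.1]
ft_force: [-0.3, -0.5, 0.1]
finger_gap: 85.3
grip_force: 0.0
```

Run:
```python
from look import *
s=sense(); print(s['tool_pos'],s['tcp_rot'],s['ft_force'],np.round(s['joint_pos']))
w=snapshot('wrist'); s=snapshot('side')
cv2.imwrite('pics/v6.png',np.hstack([w,cv2.resize(s[130:274,220:316],(256,384))]))
c=cam('wrist'); print(proj(0,(508,75,20.5),c),proj(0,(469,65,43),c))
```

```text
[534.35232106  80.90167133 104.85976557] [-179.94315369   20.15866856   15.12030877] [-0.26095607 -0.53963511  0.08019001] [ 6. 24. 80. -3. 97. 81.]
[251.5 183.8] [251.1 231.2]
```

View pics/v6.png

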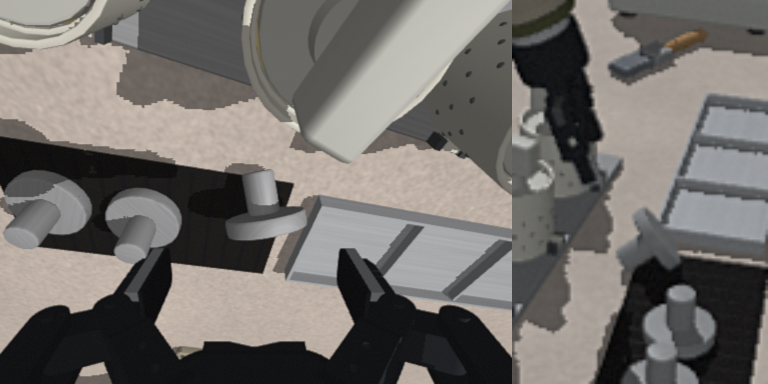

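The picture shows the knob at (259,187), but the tilted camera side would come near mould 2's handle at (390,80). I'll flip the tool half a turn so the camera is on the robot side.

{"fn": "step_arm", "kwargs": {"targets": [{"dp": [0, 0, 0], "angular": [0, 0, -0.058], "fingers": 0}, {"dp": [0, 0, 0], "angular": [0, 0, -0.116], "fingers": 0}, {"dp": [0, 0, 0], "angular": [0, 0, -0.174], "fingers": 0}, {"dp": [0, 0, 0], "angular": [0, 0, -0.232], "fingers": 0}, {"dp": [0, 0, 0], "angular": [0, 0, -0.29], "fingers": 0}, {"dp": [0, 0, 0], "angular": [0, 0, -0.348], "fingers": 0}, {"dp": [0, 0, 0], "angular": [0, 0, -0.406], "fingers": 0}, {"dp": [0, 0, 0], "angular": [0, 0, -0.46], "fingers": 0}]}}

```text
time: 21.9
tool_pos: [537.2, 81.1, 107.6]
tcp_rot: [-160.3, 2.3, 98.6]
ft_force: [0.0, -0.4, 0.5]
finger_gap: 85.6
grip_force: 0.0
```

{"fn": "step_arm", "kwargs": {"targets": [{"dp": [0, 0, 0], "angular": [0, 0, -0.058], "fingers": 0}, {"dp": [0, 0, 0], "angular": [0, 0, -0.116], "fingers": 0}, {"dp": [0, 0, 0], "angular": [0, 0, -0.174], "fingers": 0}, {"dp": [0, 0, 0], "angular": [0, 0, -0.232], "fingers": 0}, {"dp": [0, 0, 0], "angular": [0, 0, -0.29], "fingers": 0}, {"dp": [0, 0, 0], "angular": [0, 0, -0.348], "fingers": 0}, {"dp": [0, 0, 0], "angular": [0, 0, -0.406], "fingers": 0}, {"dp": [0, 0, 0], "angular": [0, 0, -0.46], "fingers": 0}]}}

```text
time: 22.9
tool_pos: [537.2, 81.1, 107.6]
tcp_rot: [-175.0, -19.2, -179.9]
ft_force: [0.4, -0.3, 0.2]
finger_gap: 85.3
grip_force: 0.0
```

{"fn": "step_arm", "kwargs": {"targets": [{"dp": [0, 0, 0], "angular": [0, 0, -0.05], "fingers": 0}, {"dp": [0, 0, 0], "angular": [0, 0, -0.08], "fingers": 0}, {"dp": [0, -0.02, 0.1], "angular": [0, 0, -0.08], "fingers": 0}, {"dp": [0, -0.02, 0.2], "angular": [0, 0, -0.08], "fingers": 0}, {"dp": [0, -0.02, 0.3], "angular": [0, 0, -0.08], "fingers": 0}, {"dp": [0, -0.02, 0.4], "angular": [0, 0, -0.08], "fingers": 0}, {"dp": [0, -0.02, 0.45], "angular": [0, 0, -0.08], "fingers": 0}, {"dp": [0, -0.02, 0.49], "angular": [0, 0, -0.08], "fingers": 0}]}}

```text
time: 23.9
tool_pos: [503.4, 68.3, 13.7]
tcp_rot: [180.0, -20.0, -165.0]
ft_force: [-0.2, -0.1, 0.5]
finger_gap: 85.2
grip_force: 0.0
```

{"fn": "step_arm", "kwargs": {"targets": [{"dp": [0, 0, 0], "angular": [0, 0, 0], "fingers": 1}, {"dp": [0, 0, 0], "angular": [0, 0, 0], "fingers": 1}, {"dp": [0, 0, 0], "angular": [0, 0, 0], "fingers": 1}, {"dp": [0, 0, 0], "angular": [0, 0, 0], "fingers": 1}, {"dp": [0, 0, 0], "angular": [0, 0, 0], "fingers": 1}, {"dp": [0, 0, 0], "angular": [0, 0, 0], "fingers": 1}, {"dp": [0, 0, 0], "angular": [0, 0, 0], "fingers": 1}, {"dp": [0, 0, 0], "angular": [0, 0, 0], "fingers": 1}], "newtons": 80}}

```text
time: 24.9
tool_pos: [503.7, 68.3, 14.3]
tcp_rot: [180.0, -20.0, -165.0]
ft_force: [0.1, -0.1, 0.1]
finger_gap: 0.2
grip_force: 0.0
```

Run:
```python
from look import *
w=snapshot('wrist'); s=snapshot('side')
cv2.imwrite('pics/v7.png',np.hstack([w,cv2.resize(s[170:266,230:294],(256,384))]))
```

```text
(no output)
```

View pics/v7.png

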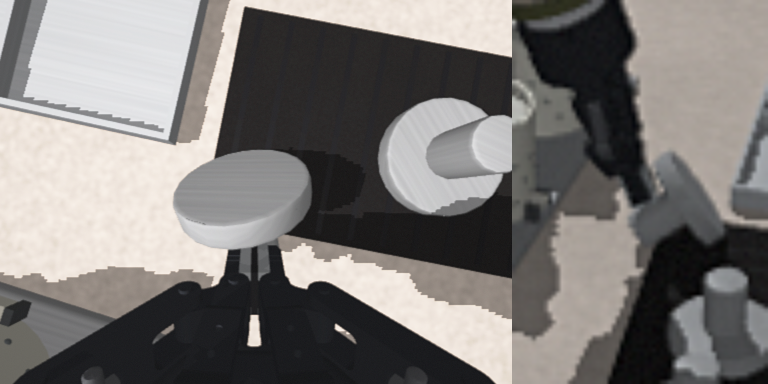

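The fingers shut just past the knob's end, and the disc's underside is at (243,190). I'll refit the pose.

```bash
cat > fit.py <<'E'
from h import *
from scipy.optimize import minimize
def model(p,c):
    x,y,phi,el,z=p
    a=np.array([np.cos(phi)*np.cos(el),np.sin(phi)*np.cos(el),np.sin(el)]); u=np.array([-np.sin(phi),np.cos(phi),0]); v=np.cross(a,u)
    th=np.linspace(0,2*np.pi,40)[:,None]; im=np.zeros((384,512),np.uint8)
    for pr in [((0,38),(16,38)),((16,15),(56,15))]:
        P=np.vstack([np.array([x,y,z])+a*t+r*(np.cos(th)*u+np.sin(th)*v) for t,r in pr])
        Q=(c[3]@P.T).T+c[4]; uv=np.c_[c[1]+c[0]*Q[:,0]/Q[:,2],c[2]+c[0]*Q[:,1]/Q[:,2]]
        cv2.fillConvexPoly(im,cv2.convexHull(uv.astype(np.float32)).round().astype(np.int32),1)
    return im>0
def fit(views,x0,ign=()):
    cs={n:cam(n) for n in views}; ms={}
    for n in views:
        t=proj(n,[x0[0]+15,x0[1],30],cs[n]); L=masks_of(n,'weight1')
        d=min(L,key=lambda d:np.hypot(*(np.array(d['at'])-t))); ms[n]=d['pixels']; print(n,d['at'],t,d['conf'],d['pixels'].sum())
    def cost(p):
        e=0
        for n in views:
            M=model(p,cs[n]); m=ms[n]; e+=((M&~m).sum()*(0.5 if n in ign else 1)+(m&~M).sum())/m.sum()
        return e
    best=None
    for ph in (0,15,35):
      for el in (-30,-5):
        q=np.array([x0[0],x0[1],np.radians(ph),np.radians(el),43])
        r=minimize(cost,q,method='Nelder-Mead',options=dict(initial_simplex=q+np.vstack([np.zeros(5),np.diag([8,8,.2,.2,6])]),maxfev=600))
        if best is None or r.fun<best.fun: best=r
    p=best.x; print(round(best.fun,3),p[:2].round(1),np.degrees(p[2:4]).round(1),p[4].round(1))
    a=np.array([np.cos(p[2])*np.cos(p[3]),np.sin(p[2])*np.cos(p[3]),np.sin(p[3])])
    for t in (30,46,56): print(t,(p[[0,1,4]]+t*a).round(1))
E
python3 - <<'E'
from fit import *
fit(['wrist','side'],(469,65),('wrist','side'))
fit(['side'],(469,65),('side',))
E
```

```text
wrist [240.6, 197.4] [258.9 200.1] 0.83 10967
side [271.1, 222.9] [272.6 223.1] 0.61 321
0.125 [475.9  50.6] [ 29.8 -34. ] 41.8
30 [497.4  62.9  25. ]
46 [509.   69.5  16. ]
56 [516.1  73.6  10.4]
side [271.1, 222.9] [272.6 223.1] 0.61 321
0.062 [476.8  53.7] [ 28. -32.] 44.8
30 [499.3  65.6  28.9]
46 [511.3  72.   20.4]
56 [518.8  76.   15.1]
```

{"fn": "step_arm", "kwargs": {"targets": [{"dp": [0, 0, -0.1], "angular": [0, 0, 0], "fingers": 1}, {"dp": [0, 0, -0.25], "angular": [0, 0, 0], "fingers": 1}, {"dp": [0, 0, -0.45], "angular": [0, 0, 0], "fingers": 0}, {"dp": [0, 0, -0.65], "angular": [0, 0, 0], "fingers": 0}, {"dp": [0.1, 0, -0.8], "angular": [0, 0, 0], "fingers": 0}, {"dp": [0.1, 0, -0.8], "angular": [0, 0, 0], "fingers": 0}, {"dp": [0.1, 0, -0.8], "angular": [0, 0, 0], "fingers": 0}, {"dp": [0.1, 0, -0.8], "angular": [0, 0, 0], "fingers": 0}]}}

```text
time: 26.15
tool_pos: [537.7, 77.5, 170.4]
tcp_rot: [180.0, -20.1, -165.0]
ft_force: [-0.5, -0.5, 0.7]
finger_gap: 85.2
grip_force: 0.0
```

Run:
```python
from fit import *
w=snapshot('wrist'); s=snapshot('side'); sc=snapshot('scene')
f=lambda im,x,y,r:cv2.resize(im[y-r:y+r,x-r:x+r],(384,384))
cv2.imwrite('pics/v8.png',cv2.resize(np.hstack([w,f(s,272,222,35)]),(800,343)))
print(sense()['tool_pos'],sense()['tcp_rot'])
fit(['wrist','side'],(476,52)); fit(['wrist'],(476,52)); fit(['side'],(476,52))
```

```text
[537.81454156  77.51941197 170.44317066] [ 179.9698298   -20.1148908  -164.95979304]
wrist [249.4, 167.5] [243.7 172.3] 0.77 2891
side [274.1, 219.8] [271.5 220.4] 0.62 293
0.235 [477.2  50.1] [ 30.4 -31.2] 43.1
30 [499.4  63.1  27.6]
46 [511.2  70.   19.3]
56 [518.5  74.3  14.1]
wrist [249.4, 167.5] [243.8 172.1] 0.77 2891
0.03 [475.4  50.1] [ 27.5 -32.2] 35.1
30 [497.9  61.8  19.1]
46 [509.9  68.1  10.6]
56 [517.4  72.    5.3]
side [274.1, 219.8] [271.5 220.4] 0.62 293
0.133 [479.1  43.8] [ 33.2 -30.7] 39.1
30 [500.7  57.9  23.8]
46 [512.2  65.5  15.7]
56 [519.4  70.2  10.6]
```

View pics/v8.png

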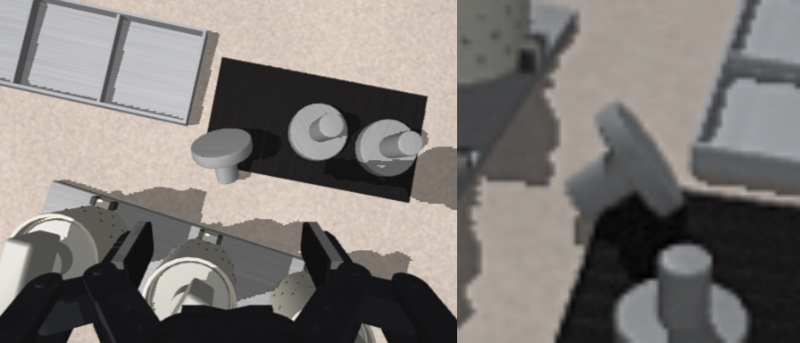

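The weight now points about 30° in yaw, at (477,50). The earlier pinch was too high on the knob, so I'll go lower with less tilt.

```bash
cat > rel.py <<'E'
from h import *
from scipy.spatial.transform import Rotation as R
def rel(pos,rpy,p0=None,r0=None):
    s=sense(); p0=s['tool_pos'] if p0 is None else np.array(p0,float); r0=s['tcp_rot'] if r0 is None else r0
    A=R.from_euler('xyz',r0,degrees=True); B=R.from_euler('xyz',rpy,degrees=True)
    print('dp',(A.inv().apply(np.array(pos)-p0)/200).round(4),'ang',((A.inv()*B).as_rotvec(degrees=True)/180).round(4),'tz',B.apply([0,0,1]).round(3))
E
python3 - <<'E'
from rel import *
t=np.array([509.5,68.7,4]); B=R.from_euler('xyz',[180,-12,-150],degrees=True); tz=B.apply([0,0,1]); print(tz)
rel(t-100*tz,[180,-12,-150],[537.3,77.2,169.5],[180,-20,-165])
E
```

```text
[-0.18005681 -0.10395585 -0.9781476 ]
dp [-0.0736  0.0218  0.3334] ang [ 0.023  -0.0442 -0.0802] tz [-0.18  -0.104 -0.978]
```

{"fn": "step_arm", "kwargs": {"targets": [{"dp": [-0.0736, 0.022, 0], "angular": [0.011, -0.022, -0.04], "fingers": 0}, {"dp": [-0.0736, 0.022, 0.1], "angular": [0.023, -0.044, -0.08], "fingers": 0}, {"dp": [-0.0736, 0.022, 0.25], "angular": [0.023, -0.044, -0.08], "fingers": 0}, {"dp": [-0.0736, 0.022, 0.333], "angular": [0.023, -0.044, -0.08], "fingers": 0}, {"dp": [-0.0736, 0.022, 0.333], "angular": [0.023, -0.044, -0.08], "fingers": 0}, {"dp": [-0.0736, 0.022, 0.333], "angular": [0.023, -0.044, -0.08], "fingers": 0}, {"dp": [-0.0736, 0.022, 0.333], "angular": [0.023, -0.044, -0.08], "fingers": 0}, {"dp": [-0.0736, 0.022, 0.333], "angular": [0.023, -0.044, -0.08], "fingers": 0}]}}

```text
time: 27.5
tool_pos: [529.4, 79.6, 104.6]
tcp_rot: [-180.0, -12.0, -150.0]
ft_force: [-0.5, 0.2, -0.2]
finger_gap: 85.5
grip_force: 0.0
```

{"fn": "step_arm", "kwargs": {"targets": [{"dp": [0, 0, 0.15], "angular": [0, 0, 0], "fingers": 0}, {"dp": [0, 0, 0.3], "angular": [0, 0, 0], "fingers": 0}, {"dp": [0, 0, 0.42], "angular": [0, 0, 0], "fingers": 0}, {"dp": [0, 0, 0.48], "angular": [0, 0, 0], "fingers": 0}, {"dp": [0, 0, 0.5], "angular": [0, 0, 0], "fingers": 0}, {"dp": [0, 0, 0.5], "angular": [0, 0, 0], "fingers": 0.4}, {"dp": [0, 0, 0.5], "angular": [0, 0, 0], "fingers": 0.55}, {"dp": [0, 0, 0.5], "angular": [0, 0, 0], "fingers": 0.8}], "newtons": 60}}

```text
time: 28.5
tool_pos: [511.3, 69.2, 6.8]
tcp_rot: [-180.0, -12.0, -150.0]
ft_force: [-0.0, 0.2, -0.5]
finger_gap: 32.2
grip_force: 0.0
```

{"fn": "step_arm", "kwargs": {"targets": [{"dp": [0, 0, 0], "angular": [0, 0, 0], "fingers": 1}, {"dp": [0, 0, 0], "angular": [0, 0, 0], "fingers": 1}, {"dp": [0, 0, 0], "angular": [0, 0, 0], "fingers": 1}, {"dp": [0, 0, 0], "angular": [0, 0, 0], "fingers": 1}, {"dp": [0, 0, 0], "angular": [0, 0, 0], "fingers": 1}, {"dp": [0, 0, 0], "angular": [0, 0, 0], "fingers": 1}, {"dp": [0, 0, 0], "angular": [0, 0, 0], "fingers": 1}, {"dp": [0, 0, 0], "angular": [0, 0, 0], "fingers": 1}], "newtons": 80}}

```text
time: 29.5
tool_pos: [512.6, 69.5, 7.6]
tcp_rot: [-179.9, -11.8, -150.0]
ft_force: [2.6, 0.9, 5.0]
finger_gap: -0.0
grip_force: 3.3
```

The knob end is too close to the counter for a good pinch. I'll grip the disc across its 16 mm thickness from the top edge instead, so I'll back off, turn and refit.

Run:
```python
from rel import *
f=np.array([np.cos(np.pi/6),.5,0]);k=np.array([0,0,1.]);L=np.cross(k,f)
z=-.5*f-.866*k; x=L; y=np.cross(z,x)
r=R.from_matrix(np.c_[x,y,z]).as_euler('xyz',degrees=True); print(r)
p=np.array([477,50,42])+8*y+18*(-z)-120*z; print(p)
rel(p,r,[511.5,69,6.5],[180,-12,-150])
rel(p,r,[511.5,69,6.5]+np.array([.18,.104,.978])*140,[180,-12,-150])
```

```text
[-149.99927222    0.          120.        ]
[542.75557686  87.964      157.508     ]
dp [-0.0218  0.004  -0.7765] ang [0.0785 0.0785 0.4955] tz [-0.433 -0.25  -0.866]
dp [-0.0218  0.0039 -0.0766] ang [0.0785 0.0785 0.4955] tz [-0.433 -0.25  -0.866]
```

{"fn": "step_arm", "kwargs": {"targets": [{"dp": [0, 0, -0.1], "angular": [0, 0, 0], "fingers": 1}, {"dp": [0, 0, -0.25], "angular": [0, 0, 0], "fingers": 1}, {"dp": [0, 0, -0.45], "angular": [0, 0, 0], "fingers": 0}, {"dp": [0, 0, -0.7], "angular": [0, 0, 0], "fingers": 0}, {"dp": [0, 0, -0.7], "angular": [0, 0, 0], "fingers": 0}, {"dp": [0, 0, -0.7], "angular": [0, 0, 0], "fingers": 0}, {"dp": [0, 0, -0.7], "angular": [0, 0, 0], "fingers": 0}, {"dp": [0, 0, -0.7], "angular": [0, 0, 0], "fingers": 0}]}}

```text
time: 30.5
tool_pos: [534.9, 83.5, 141.7]
tcp_rot: [179.9, -12.2, -150.0]
ft_force: [0.3, -0.2, 0.3]
finger_gap: 85.4
grip_force: 0.0
```

Run:
```python
from fit import *
w=snapshot('wrist'); s=snapshot('side'); cv2.imwrite('pics/w9.png',w)
fit(['wrist','side'],(477,50)); fit(['wrist'],(477,50))
```

```text
wrist [251.1, 147.6] [247.2 151.6] 0.81 4042
side [271.3, 223.1] [271.3 220. ] 0.75 310
0.155 [477.9  45.9] [ 32.1 -32.4] 41.4
30 [499.4  59.4  25.3]
46 [510.8  66.6  16.7]
56 [518.   71.1  11.3]
wrist [251.1, 147.6] [247.4 151.2] 0.81 4042
0.028 [478.1  47.6] [ 30.5 -35.4] 35.4
30 [499.2  60.   18.1]
46 [510.4  66.7   8.8]
56 [517.4  70.8   3. ]
```

{"fn": "step_arm", "kwargs": {"targets": [{"dp": [-0.019, -0.012, -0.067], "angular": [0.009, 0.009, 0.058], "fingers": 0}, {"dp": [-0.019, -0.012, -0.067], "angular": [0.018, 0.018, 0.115], "fingers": 0}, {"dp": [-0.019, -0.012, -0.067], "angular": [0.027, 0.027, 0.172], "fingers": 0}, {"dp": [-0.019, -0.012, -0.067], "angular": [0.036, 0.036, 0.23], "fingers": 0}, {"dp": [-0.019, -0.012, -0.067], "angular": [0.045, 0.045, 0.287], "fingers": 0}, {"dp": [-0.019, -0.012, -0.067], "angular": [0.054, 0.054, 0.344], "fingers": 0}, {"dp": [-0.019, -0.012, -0.067], "angular": [0.064, 0.064, 0.401], "fingers": 0}, {"dp": [-0.019, -0.012, -0.067], "angular": [0.072, 0.072, 0.456], "fingers": 0}]}}

```text
time: 31.75
tool_pos: [542.6, 85.1, 155.0]
tcp_rot: [-151.2, -2.4, 126.5]
ft_force: [-0.1, 0.1, 0.1]
finger_gap: 85.5
grip_force: 0.0
```

Run:
```python
from rel import *
s=sense(); print(s['tool_pos'],s['tcp_rot'])
w=snapshot('wrist'); sd=snapshot('side')
cv2.imwrite('pics/v9.png',np.hstack([w,cv2.resize(sd[150:270,220:300],(256,384))]))
rel([491.8+51.96*.5,55+15,51.6+.866*60],[-150,0,120])
import fit; fit.fit(['wrist'],(478,47))
c=cam('wrist')
```

```text
[542.62886073  85.08448806 154.97829553] [-151.20156962   -2.40404227  126.46956662]
dp [ 0.0045 -0.0033  0.2921] ang [0.0058 0.0059 0.0388] tz [-0.433 -0.25  -0.866]
wrist [257.2, 170.2] [259.9 179.1] 0.76 2375
0.03 [473.7  43.3] [ 30.9 -33.6] 35.0
30 [495.1  56.2  18.4]
46 [506.5  63.    9.5]
56 [513.7  67.3   4. ]
```

View pics/v9.png

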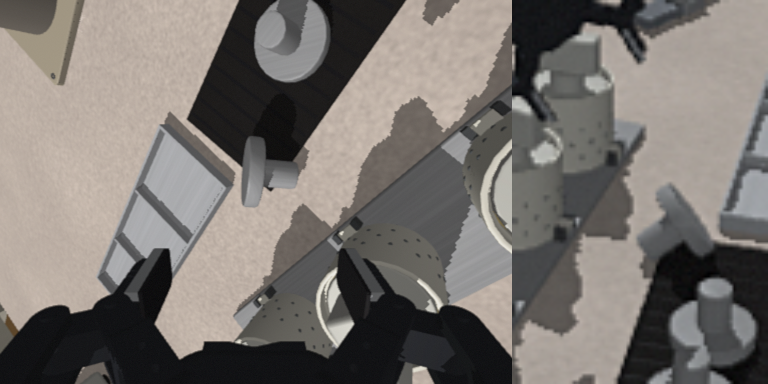

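The disc is edge-on at (254,171) with the knob to its right, so it lines up with the fingers. I'll descend and grip.

{"fn": "step_arm", "kwargs": {"targets": [{"dp": [0.0045, -0.003, 0.05], "angular": [0.006, 0.006, 0.039], "fingers": 0}, {"dp": [0.0045, -0.003, 0.15], "angular": [0.006, 0.006, 0.039], "fingers": 0}, {"dp": [0.0045, -0.003, 0.25], "angular": [0.006, 0.006, 0.039], "fingers": 0}, {"dp": [0.0045, -0.003, 0.35], "angular": [0.006, 0.006, 0.039], "fingers": 0}, {"dp": [0.0045, -0.003, 0.45], "angular": [0.006, 0.006, 0.039], "fingers": 0}, {"dp": [0.0045, -0.003, 0.53], "angular": [0.006, 0.006, 0.039], "fingers": 0}, {"dp": [0.0045, -0.003, 0.57], "angular": [0.006, 0.006, 0.039], "fingers": 0}, {"dp": [0.0045, -0.003, 0.592], "angular": [0.006, 0.006, 0.039], "fingers": 0}]}}

```text
time: 32.9
tool_pos: [493.5, 54.8, 51.9]
tcp_rot: [-150.1, -0.0, 120.2]
ft_force: [0.3, -0.3, 0.3]
finger_gap: 85.2
grip_force: 0.0
```

{"fn": "step_arm", "kwargs": {"targets": [{"dp": [0, 0, 0], "angular": [0, 0, 0], "fingers": 0.3}, {"dp": [0, 0, 0], "angular": [0, 0, 0], "fingers": 0.5}, {"dp": [0, 0, 0], "angular": [0, 0, 0], "fingers": 0.65}, {"dp": [0, 0, 0], "angular": [0, 0, 0], "fingers": 1}, {"dp": [0, 0, 0], "angular": [0, 0, 0], "fingers": 1}, {"dp": [0, 0, 0], "angular": [0, 0, 0], "fingers": 1}, {"dp": [0, 0, 0], "angular": [0, 0, 0], "fingers": 1}, {"dp": [0, 0, 0], "angular": [0, 0, 0], "fingers": 1}], "newtons": 90}}

```text
time: 33.9
tool_pos: [493.4, 54.9, 51.8]
tcp_rot: [-150.1, -0.0, 120.1]
ft_force: [-0.5, 0.1, -0.0]
finger_gap: -0.1
grip_force: 0.0
```

Run:
```python
from h import *
w=snapshot('wrist'); sd=snapshot('side'); sc=snapshot('scene')
cv2.imwrite('pics/v10.png',np.hstack([w[40:300],cv2.resize(sd[185:250,240:300],(240,260))]))
t=np.array(sense()['tool_pos']); print([proj(n,t) for n in ('wrist','side')], [proj(n,t-19*np.array([-.433,-.25,-.866])) for n in ('wrist','side')])
```

```text
[array([256. , 228.7]), array([270.7, 214.7])] [array([256.3, 242.9]), array([267.8, 210.5])]
```

View pics/v10.png

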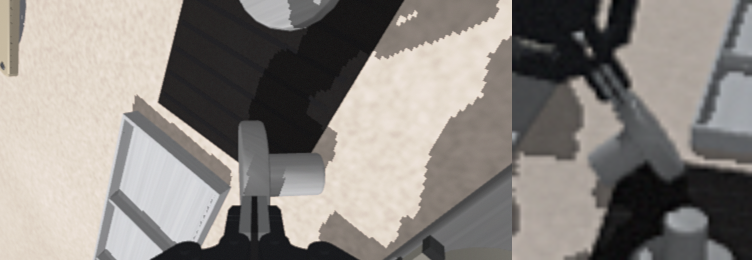

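The picture is ambiguous: the closed tips sit over the disc rim at about (254,235). I'll refit using all three cameras.

Run:
```python
from fit import *
for v in (['wrist'],['side'],['scene'],['side','scene'],['wrist','side','scene']):
    try: fit(v,(477,48),v)
    except Exception as e: print(v,repr(e))
print(sense()['tool_pos'])
```

```text
wrist [269.0, 208.2] [265.4 222.4] 0.71 4552
0.122 [475.5  45.4] [ 29.3 -34.5] 39.4
30 [497.   57.5  22.5]
46 [508.5  63.9  13.4]
56 [515.7  68.    7.7]
side [270.5, 221.3] [271.5 219.6] 0.61 298
0.091 [477.4  48. ] [ 37.5 -26.2] 43.4
30 [498.7  64.4  30.1]
46 [510.1  73.1  23. ]
56 [517.2  78.6  18.6]
scene [328.8, 192.7] [264.8 188.9] 0.56 319
1.353 [477.1  55.1] [ 15.2 -30. ] 43.0
30 [502.2  62.   28. ]
46 [515.6  65.6  20. ]
56 [523.9  67.9  15. ]
side [270.5, 221.3] [271.5 219.6] 0.61 298
scene [328.8, 192.7] [264.8 188.9] 0.56 319
1.456 [477.9  47.6] [ 38.4 -27. ] 43.0
30 [498.9  64.2  29.3]
46 [510.   73.1  22. ]
56 [517.   78.6  17.5]
wrist [269.0, 208.2] [265.4 222.4] 0.71 4552
side [270.5, 221.3] [271.5 219.6] 0.61 298
scene [328.8, 192.7] [264.8 188.9] 0.56 319
1.625 [476.   48.1] [ 30.1 -31. ] 42.0
30 [498.2  61.   26.6]
46 [510.1  67.8  18.3]
56 [517.5  72.1  13.2]
[493.4394989   54.83826886  51.86215779]
```

{"fn": "step_arm", "kwargs": {"targets": [{"dp": [0, 0, 0.01], "angular": [0, 0, 0], "fingers": 1}, {"dp": [0, 0, 0.02], "angular": [0, 0, 0], "fingers": 1}, {"dp": [0, 0, 0.02], "angular": [0, 0, 0], "fingers": 1}, {"dp": [0, 0, 0.02], "angular": [0, 0, 0], "fingers": 1}, {"dp": [0, 0, 0.02], "angular": [0, 0, 0], "fingers": 1}, {"dp": [0, 0, 0.02], "angular": [0, 0, 0], "fingers": 1}, {"dp": [0, 0, 0.02], "angular": [0, 0, 0], "fingers": 1}, {"dp": [0, 0, 0.02], "angular": [0, 0, 0], "fingers": 1}]}}

```text
time: 35.45
tool_pos: [491.8, 53.9, 48.5]
tcp_rot: [-150.1, -0.0, 120.1]
ft_force: [-0.2, 1.2, 4.9]
finger_gap: -0.2
grip_force: 2.5
```

Run:
```python
from fit import *
s=sense(); print(s['tool_pos'],s['ft_force'],s['wrist_torque'])
w=snapshot('wrist'); c=cam('wrist'); M=model([476,46.5,np.radians(30),np.radians(-31),41],c)
ys,xs=np.nonzero(M); print('model',xs.min(),xs.max(),ys.min(),ys.max())
for d in masks_of('wrist','weight1'):
    ys,xs=np.nonzero(d['pixels']); print(d['conf'],xs.min(),xs.max(),ys.min(),ys.max())
o=w.copy(); o[cv2.Canny(M.astype(np.uint8)*255,50,100)>0]=(0,0,255)
u=proj(0,s['tool_pos'],c).astype(int); cv2.circle(o,tuple(int(v) for v in u),2,(0,255,0),-1)
sd=snapshot('side'); cs=cam('side'); Ms=model([476,46.5,np.radians(30),np.radians(-31),41],cs)
k=8; S=cv2.resize(sd[190:240,245:295],(400,400),interpolation=cv2.INTER_NEAREST)
e=cv2.Canny(cv2.resize(Ms[190:240,245:295].astype(np.uint8)*255,(400,400)),50,100); S[e>0]=(0,0,255)
u=proj(0,s['tool_pos'],cs); cv2.circle(S,(int((u[0]-245)*8),int((u[1]-190)*8)),4,(0,255,0),-1)
cv2.imwrite('pics/v11.png',np.hstack([cv2.resize(o[120:320,160:360],(400,400)),S]))
```

```text
[491.82930939  53.88803468  48.53066216] [-0.16065411  1.15204926  4.90192771] [0.01523208 0.06593513 0.04993457]
model 237 326 162 274
0.9 231 354 0 68
0.76 238 325 161 244
0.73 85 229 151 340
```

View pics/v11.png

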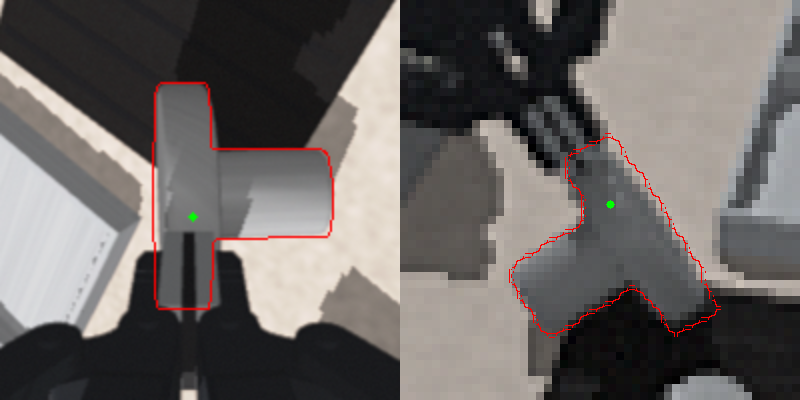

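The overlay settles it. The weight model fits, but the real fingertips end about 18 mm short of the nominal TCP (green dot), so every grip was too shallow. I'll regrip 20 mm deeper.

{"fn": "step_arm", "kwargs": {"targets": [{"dp": [0, 0, -0.06], "angular": [0, 0, 0], "fingers": 0.5}, {"dp": [0, 0, -0.15], "angular": [0, 0, 0], "fingers": 0}, {"dp": [0, 0, -0.15], "angular": [0, 0, 0], "fingers": 0}, {"dp": [0, 0, -0.15], "angular": [0, 0, 0], "fingers": 0}, {"dp": [0, 0, -0.15], "angular": [0, 0, 0], "fingers": 0}, {"dp": [0, 0, 0], "angular": [0, 0, 0], "fingers": 0}, {"dp": [0, 0, 0.06], "angular": [0, 0, 0], "fingers": 0}, {"dp": [0, 0, 0.085], "angular": [0, 0, 0], "fingers": 0}]}}

```text
time: 36.6
tool_pos: [483.4, 49.4, 32.9]
tcp_rot: [-150.0, -0.1, 120.1]
ft_force: [-0.3, 0.6, 0.3]
finger_gap: 85.1
grip_force: 0.0
```

{"fn": "step_arm", "kwargs": {"targets": [{"dp": [0, 0, 0], "angular": [0, 0, 0], "fingers": 0.4}, {"dp": [0, 0, 0], "angular": [0, 0, 0], "fingers": 0.6}, {"dp": [0, 0, 0], "angular": [0, 0, 0], "fingers": 0.7}, {"dp": [0, 0, 0], "angular": [0, 0, 0], "fingers": 1}, {"dp": [0, 0, 0], "angular": [0, 0, 0], "fingers": 1}, {"dp": [0, 0, 0], "angular": [0, 0, 0], "fingers": 1}, {"dp": [0, 0, 0], "angular": [0, 0, 0], "fingers": 1}, {"dp": [0, 0, 0], "angular": [0, 0, 0], "fingers": 1}], "newtons": 90}}

```text
time: 37.6
tool_pos: [484.5, 49.5, 34.3]
tcp_rot: [-150.1, 0.0, 120.1]
ft_force: [0.4, 0.0, 5.6]
finger_gap: 13.8
grip_force: 87.7
```

It's gripped: a gap of 13.8 mm on the disc. Now I'll lift it, carry it to open counter, and rotate it knob-up.

{"fn": "step_arm", "kwargs": {"targets": [{"dp": [0, -0.05, -0.087], "angular": [0, 0, 0], "fingers": 1}, {"dp": [0, -0.1, -0.173], "angular": [0, 0, 0], "fingers": 1}, {"dp": [0, -0.17, -0.294], "angular": [0, 0, 0], "fingers": 1}, {"dp": [0, -0.25, -0.433], "angular": [0, 0, 0], "fingers": 1}, {"dp": [0, -0.33, -0.572], "angular": [0, 0, 0], "fingers": 1}, {"dp": [0, -0.41, -0.71], "angular": [0, 0, 0], "fingers": 1}, {"dp": [0, -0.46, -0.797], "angular": [0, 0, 0], "fingers": 1}, {"dp": [0, -0.5, -0.866], "angular": [0, 0, 0], "fingers": 1}]}}

```text
time: 38.6
tool_pos: [484.4, 49.5, 234.9]
tcp_rot: [-150.1, -0.0, 120.1]
ft_force: [0.3, -0.2, -6.8]
finger_gap: 13.7
grip_force: 88.4
```

{"fn": "step_arm", "kwargs": {"targets": [{"dp": [0.1, 0.08, -0.05], "angular": [0, 0, 0], "fingers": 1}, {"dp": [0.22, 0.2, -0.115], "angular": [0, 0, 0], "fingers": 1}, {"dp": [0.35, 0.32, -0.185], "angular": [0, 0, 0], "fingers": 1}, {"dp": [0.48, 0.44, -0.255], "angular": [0, 0, 0], "fingers": 1}, {"dp": [0.61, 0.56, -0.325], "angular": [0, 0, 0], "fingers": 1}, {"dp": [0.74, 0.68, -0.39], "angular": [0, 0, 0], "fingers": 1}, {"dp": [0.85, 0.79, -0.455], "angular": [0, 0, 0], "fingers": 1}, {"dp": [0.92, 0.866, -0.5], "angular": [0, 0, 0], "fingers": 1}]}}

```text
time: 39.6
tool_pos: [564.6, 310.3, 232.6]
tcp_rot: [-150.0, -0.0, 120.2]
ft_force: [0.2, -0.7, -6.1]
finger_gap: 13.7
grip_force: 88.4
```

{"fn": "step_arm", "kwargs": {"targets": [{"dp": [0, 0, 0], "angular": [-0.05, 0, 0], "fingers": 1}, {"dp": [0, 0, 0], "angular": [-0.105, 0, 0], "fingers": 1}, {"dp": [0, 0, 0], "angular": [-0.16, 0, 0], "fingers": 1}, {"dp": [0, 0, 0], "angular": [-0.215, 0, 0], "fingers": 1}, {"dp": [0, 0, 0], "angular": [-0.27, 0, 0], "fingers": 1}, {"dp": [0, 0, 0], "angular": [-0.325, 0, 0], "fingers": 1}, {"dp": [0, 0, 0], "angular": [-0.38, 0, 0], "fingers": 1}, {"dp": [0, 0, 0], "angular": [-0.43, 0, 0], "fingers": 1}]}}

```text
time: 40.6
tool_pos: [563.0, 308.2, 231.5]
tcp_rot: [132.5, -0.0, 120.1]
ft_force: [0.4, 1.9, -5.7]
finger_gap: 13.5
grip_force: 89.2
```

Run:
```python
from rel import *
s=sense(); print(s['tool_pos'],s['tcp_rot'],s['ft_force'],s['finger_gap'],np.round(s['joint_pos']))
B=R.from_euler('xyz',s['tcp_rot'],degrees=True); print(B.as_matrix().round(2))
rel([s['tool_pos'][0],s['tool_pos'][1],60],s['tcp_rot'])
```

```text
[563.02563632 308.19420231 231.53831282] [ 1.32521393e+02 -1.60926915e-03  1.20132927e+02] [ 0.35935978  1.86628903 -5.68400311] 13.494038238652383 [ 19. -31. 129.  14.  36. -19.]
[[-0.5   0.58  0.64]
 [ 0.86  0.34  0.37]
 [ 0.    0.74 -0.68]]
dp [-0.     -0.6321  0.5797] ang [0. 0. 0.] tz [ 0.637  0.37  -0.676]
```

{"fn": "step_arm", "kwargs": {"targets": [{"dp": [0, -0.1, 0.092], "angular": [0, 0, 0], "fingers": 1}, {"dp": [0, -0.23, 0.211], "angular": [0, 0, 0], "fingers": 1}, {"dp": [0, -0.36, 0.33], "angular": [0, 0, 0], "fingers": 1}, {"dp": [0, -0.48, 0.44], "angular": [0, 0, 0], "fingers": 1}, {"dp": [0, -0.58, 0.532], "angular": [0, 0, 0], "fingers": 1}, {"dp": [0, -0.65, 0.597], "angular": [0, 0, 0], "fingers": 1}, {"dp": [0, -0.69, 0.633], "angular": [0, 0, 0], "fingers": 1}, {"dp": [0, -0.71, 0.651], "angular": [0, 0, 0], "fingers": 1}]}}

```text
time: 41.6
tool_pos: [562.1, 308.8, 37.7]
tcp_rot: [132.9, -0.1, 120.2]
ft_force: [-0.2, 0.2, -6.3]
finger_gap: 13.6
grip_force: 89.4
```

{"fn": "step_arm", "kwargs": {"targets": [{"dp": [0, -0.007, 0.007], "angular": [0, 0, 0], "fingers": 1}, {"dp": [0, -0.014, 0.013], "angular": [0, 0, 0], "fingers": 1}, {"dp": [0, -0.022, 0.02], "angular": [0, 0, 0], "fingers": 1}, {"dp": [0, -0.022, 0.02], "angular": [0, 0, 0], "fingers": 1}, {"dp": [0, -0.022, 0.02], "angular": [0, 0, 0], "fingers": 1}, {"dp": [0, -0.022, 0.02], "angular": [0, 0, 0], "fingers": 1}, {"dp": [0, -0.022, 0.02], "angular": [0, 0, 0], "fingers": 1}, {"dp": [0, -0.022, 0.02], "angular": [0, 0, 0], "fingers": 1}]}}

```text
time: 42.6
tool_pos: [564.9, 309.0, 35.4]
tcp_rot: [132.5, -0.0, 120.1]
ft_force: [-0.7, 0.3, -6.2]
finger_gap: 13.4
grip_force: 89.4
```

{"fn": "step_arm", "kwargs": {"targets": [{"dp": [0, -0.015, 0.013], "angular": [0, 0, 0], "fingers": 1}, {"dp": [0, -0.015, 0.013], "angular": [0, 0, 0], "fingers": 1}, {"dp": [0, -0.015, 0.013], "angular": [0, 0, 0], "fingers": 0.7}, {"dp": [0, -0.015, 0.013], "angular": [0, 0, 0], "fingers": 0.7}, {"dp": [0, -0.015, -0.04], "angular": [0, 0, 0], "fingers": 0.7}, {"dp": [0, -0.015, -0.1], "angular": [0, 0, 0], "fingers": 0.7}, {"dp": [0, -0.015, -0.2], "angular": [0, 0, 0], "fingers": 0.7}, {"dp": [0, -0.015, -0.4], "angular": [0, 0, 0], "fingers": 0.7}]}}

```text
time: 43.6
tool_pos: [520.1, 282.1, 88.5]
tcp_rot: [133.0, -0.0, 120.1]
ft_force: [-0.3, 1.6, 1.5]
finger_gap: 25.3
grip_force: 0.0
```

Run:
```python
from h import *
s=sense(); print(s['tool_pos'],s['finger_gap'])
for n in ('wrist','side','scene'):
    snapshot(n); c=cam(n)
    for d in masks_of(n,'weight1'):
        ys,xs=np.nonzero(d['pixels']); print(n,round(d['conf'],2),d['at'],ray(n,d['at'],12,c),xs.min(),xs.max(),ys.min(),ys.max(),len(xs))
    print([(round(d['conf'],2),ray(n,d['at'],0,c)) for d in pinpoint(n,'weight1')])
    if n!='scene' or 1:print('expected upright mask at',proj(n,(575,315,0),c),proj(n,(575,315,56),c))
```

```text
[520.09325646 282.13754745  88.49041615] 25.30050557849143
wrist 0.85 [49.5, 181.1] [433.  267.9  12. ] 0 115 113 253 13465
wrist 0.69 [260.0, 301.7] [699.  189.4  12. ] 225 340 248 345 4579
wrist 0.63 [205.9, 190.1] [548.8 296.6  12. ] 167 259 145 231 5854
wrist 0.54 [350.3, 59.3] [713.1 541.2  12. ] 298 400 0 118 10300
[(0.86, array([429.9, 266.2,   0. ])), (0.62, array([556.7, 301.2,   0. ]))]
expected upright mask at [223.3 177.7] [265.8 189.4]
side 0.96 [280.8, 253.0] [431.9 172.6  12. ] 269 296 237 263 502
side 0.81 [275.5, 273.3] [425.4 257.9  12. ] 261 290 258 287 631
[(0.97, array([537.8, 296.2,   0. ])), (0.96, array([428.7, 170.3,   0. ])), (0.67, array([430.8, 258.8,   0. ])), (0.65, array([655. , 496.2,   0. ]))]
expected upright mask at [213.8 279.3] [213.  262.5]
scene 0.75 [331.5, 224.8] [540.2 304.   12. ] 319 341 215 235 366
scene 0.72 [304.6, 185.2] [420.5 174.5  12. ] 293 314 177 195 312
scene 0.53 [325.7, 195.8] [437.5 256.8  12. ] 318 340 188 203 176
scene 0.41 [260.3, 235.7] [658.1  88.7  12. ] 188 323 195 271 3406
[(0.76, array([432.9, 169.3,   0. ])), (0.74, array([409.8, 256.5,   0. ])), (0.7, array([543.1, 298.2,   0. ])), (0.53, array([ 404.1, -296.2,   -0. ]))]
expected upright mask at [331.6 236.1] [334.2 229.2]
```

Run:
```python
from rel import *
rel([520,260,220],[180,0,90])
```

```text
dp [-0.0975  0.4538 -0.4977] ang [ 0.2541 -0.0689  0.1577] tz [ 0. -0. -1.]
```

{"fn": "step_arm", "kwargs": {"targets": [{"dp": [0, 0.1, -0.3], "angular": [0, 0, 0], "fingers": 0.5}, {"dp": [0, 0.25, -0.45], "angular": [0, 0, 0], "fingers": 0}, {"dp": [-0.05, 0.4, -0.5], "angular": [0.05, -0.014, 0.031], "fingers": 0}, {"dp": [-0.0975, 0.454, -0.5], "angular": [0.1, -0.027, 0.062], "fingers": 0}, {"dp": [-0.0975, 0.454, -0.5], "angular": [0.145, -0.039, 0.09], "fingers": 0}, {"dp": [-0.0975, 0.454, -0.5], "angular": [0.19, -0.051, 0.118], "fingers": 0}, {"dp": [-0.0975, 0.454, -0.5], "angular": [0.23, -0.062, 0.143], "fingers": 0}, {"dp": [-0.0975, 0.454, -0.498], "angular": [0.254, -0.069, 0.158], "fingers": 0}]}}

```text
time: 45.05
tool_pos: [520.8, 260.7, 220.3]
tcp_rot: [-179.9, 0.0, 89.9]
ft_force: [0.1, -0.6, -1.0]
finger_gap: 85.5
grip_force: 0.0
```

```bash
cat > up.py <<'E'
from fit import *
def up(n,guess,zb=0,lab='weight1'):
    c=cam(n); t=proj(n,[*guess,zb+20],c); L=masks_of(n,lab)
    if not L: print('none'); return
    d=min(L,key=lambda d:np.hypot(*(np.array(d['at'])-t))); m=d['pixels']
    def cost(p): M=model([p[0],p[1],0,np.pi/2,zb],c); return 1-(M&m).sum()/(M|m).sum()
    q=np.array(guess,float); r=minimize(cost,q,method='Nelder-Mead',options=dict(initial_simplex=q+np.array([[0,0],[10,0],[0,10]])))
    print(n,lab,'upright fit cost',round(r.fun,3),r.x.round(1),m.sum())
E
python3 - <<'E'
from up import *
s=sense(); print(s['tool_pos'],s['tcp_rot'])
for n in ('wrist','scene','side'):
    snapshot(n); up(n,(548,298)); up(n,(424,264),4)
E
```

```text
[520.81558305 260.73589017 220.29662774] [-1.79854750e+02  1.75708678e-02  8.98738102e+01]
wrist weight1 upright fit cost 0.054 [540.6 298.6] 2788
wrist weight1 upright fit cost 0.056 [421.9 266.1] 2722
scene weight1 upright fit cost 0.112 [540.  299.6] 387
scene weight1 upright fit cost 0.275 [425.2 269.2] 287
side weight1 upright fit cost 0.179 [545. 299.] 582
side weight1 upright fit cost 0.127 [424.2 263.8] 616
```

It's upright at (541,299). I'll pick it up with a deeper grip and set it on the mat at (433,84).

{"fn": "step_arm", "kwargs": {"targets": [{"dp": [0.1, 0.1, 0], "angular": [0, 0, 0], "fingers": 0}, {"dp": [0.19, 0.102, 0.1], "angular": [0, 0, 0], "fingers": 0}, {"dp": [0.19, 0.102, 0.35], "angular": [0, 0, 0], "fingers": 0}, {"dp": [0.19, 0.102, 0.6], "angular": [0, 0, 0], "fingers": 0}, {"dp": [0.19, 0.102, 0.8], "angular": [0, 0, 0], "fingers": 0}, {"dp": [0.19, 0.102, 0.95], "angular": [0, 0, 0], "fingers": 0}, {"dp": [0.19, 0.102, 1.0], "angular": [0, 0, 0], "fingers": 0}, {"dp": [0.19, 0.102, 1.0], "angular": [0, 0, 0], "fingers": 0}]}}

```text
time: 46.5
tool_pos: [540.8, 298.3, 21.9]
tcp_rot: [179.9, -0.0, 90.0]
ft_force: [-1.2, -0.0, -0.0]
finger_gap: 85.2
grip_force: 0.0
```

{"fn": "step_arm", "kwargs": {"targets": [{"dp": [0, 0, 0.03], "angular": [0, 0, 0], "fingers": 0}, {"dp": [0, 0, 0.06], "angular": [0, 0, 0], "fingers": 0}, {"dp": [0, 0, 0.06], "angular": [0, 0, 0], "fingers": 1}, {"dp": [0, 0, 0.06], "angular": [0, 0, 0], "fingers": 1}, {"dp": [0, 0, 0.06], "angular": [0, 0, 0], "fingers": 1}, {"dp": [0, 0, 0.06], "angular": [0, 0, 0], "fingers": 1}, {"dp": [0, 0, 0.06], "angular": [0, 0, 0], "fingers": 1}, {"dp": [0, 0, 0.06], "angular": [0, 0, 0], "fingers": 1}], "newtons": 80}}

```text
time: 47.5
tool_pos: [542.6, 298.5, 11.3]
tcp_rot: [179.7, -0.1, 89.9]
ft_force: [0.9, -0.8, 4.2]
finger_gap: 27.0
grip_force: 79.4
```

{"fn": "step_arm", "kwargs": {"targets": [{"dp": [0, 0, -0.05], "angular": [0, 0, 0], "fingers": 1}, {"dp": [0, 0, -0.2], "angular": [0, 0, 0], "fingers": 1}, {"dp": [0, 0, -0.4], "angular": [0, 0, 0], "fingers": 1}, {"dp": [0, 0, -0.6], "angular": [0, 0, 0], "fingers": 1}, {"dp": [-0.1, -0.05, -0.7], "angular": [0, 0, 0], "fingers": 1}, {"dp": [-0.25, -0.13, -0.7], "angular": [0, 0, 0], "fingers": 1}, {"dp": [-0.43, -0.22, -0.7], "angular": [0, 0, 0], "fingers": 1}, {"dp": [-0.6, -0.3, -0.7], "angular": [0, 0, 0], "fingers": 1}]}}

```text
time: 48.5
tool_pos: [478.9, 176.9, 148.8]
tcp_rot: [180.0, -0.0, 90.0]
ft_force: [0.3, -0.1, -6.4]
finger_gap: 27.0
grip_force: 79.9
```

{"fn": "step_arm", "kwargs": {"targets": [{"dp": [-0.17, -0.08, 0], "angular": [0, 0, 0], "fingers": 1}, {"dp": [-0.34, -0.16, 0.0], "angular": [0, 0, 0], "fingers": 1}, {"dp": [-0.473, -0.24, 0.1], "angular": [0, 0, 0], "fingers": 1}, {"dp": [-0.473, -0.24, 0.25], "angular": [0, 0, 0], "fingers": 1}, {"dp": [-0.473, -0.24, 0.4], "angular": [0, 0, 0], "fingers": 1}, {"dp": [-0.473, -0.24, 0.55], "angular": [0, 0, 0], "fingers": 1}, {"dp": [-0.473, -0.24, 0.6], "angular": [0, 0, 0], "fingers": 1}, {"dp": [-0.473, -0.24, 0.64], "angular": [0, 0, 0], "fingers": 1}]}}

```text
time: 49.5
tool_pos: [433.1, 83.8, 21.6]
tcp_rot: [179.8, -0.1, 89.9]
ft_force: [0.0, -0.0, -6.2]
finger_gap: 27.5
grip_force: 80.2
```

{"fn": "step_arm", "kwargs": {"targets": [{"dp": [0, 0, 0.02], "angular": [0, 0, 0], "fingers": 1}, {"dp": [0, 0, 0.037], "angular": [0, 0, 0], "fingers": 1}, {"dp": [0, 0, 0.037], "angular": [0, 0, 0], "fingers": 1}, {"dp": [0, 0, 0.037], "angular": [0, 0, 0], "fingers": 0.5}, {"dp": [0, 0, 0.037], "angular": [0, 0, 0], "fingers": 0}, {"dp": [0, 0, 0.037], "angular": [0, 0, 0], "fingers": 0}, {"dp": [0, 0, 0.037], "angular": [0, 0, 0], "fingers": 0}, {"dp": [0, 0, -0.1], "angular": [0, 0, 0], "fingers": 0}]}}

```text
time: 50.5
tool_pos: [431.2, 83.6, 40.2]
tcp_rot: [-179.9, -0.0, 89.9]
ft_force: [0.6, 0.9, -0.0]
finger_gap: 85.5
grip_force: 0.0
```

{"fn": "step_arm", "kwargs": {"targets": [{"dp": [0, 0, -0.2], "angular": [0, 0, 0], "fingers": 0}, {"dp": [0, 0, -0.5], "angular": [0, 0, 0], "fingers": 0}, {"dp": [0, 0.1, -0.8], "angular": [0, 0, 0], "fingers": 0}, {"dp": [0, 0.3, -1], "angular": [0, 0, 0], "fingers": 0}, {"dp": [0, 0.6, -1], "angular": [0, 0, 0], "fingers": 0}, {"dp": [0, 0.9, -1], "angular": [0, 0, 0], "fingers": 0}, {"dp": [-0.1, 1, -1], "angular": [0, 0, 0], "fingers": 0}, {"dp": [-0.1, 1, -1], "angular": [0, 0, 0], "fingers": 0}]}}

```text
time: 51.5
tool_pos: [633.4, 62.0, 241.1]
tcp_rot: [179.9, -0.0, 89.8]
ft_force: [-0.2, 0.0, -0.1]
finger_gap: 85.7
grip_force: 0.0
```

```bash
cat > fol.py <<'E'
from up import *
def hull(im,P,c):
    Q=(c[3]@P.T).T+c[4]; uv=np.c_[c[1]+c[0]*Q[:,0]/Q[:,2],c[2]+c[0]*Q[:,1]/Q[:,2]]
    cv2.fillConvexPoly(im,cv2.convexHull((uv*16).astype(np.float32)).round().astype(np.int32),1,shift=4)
TH=np.linspace(0,2*np.pi,48)[:,None]; CI=np.c_[np.cos(TH),np.sin(TH)]
def cyl(x,y,r,zs): return np.vstack([np.c_[x+r*CI[:,0],y+r*CI[:,1],np.full(48,z)] for z in zs])
def fmodel(p,c,zo=57,inm=True):
    x,y,w=p; e=np.array([np.cos(w),np.sin(w)]); g=np.array([-e[1],e[0]])
    A=np.zeros((384,512),np.uint8); B=A.copy(); D=A.copy()
    box=np.array([[*(np.array([x,y])+sx*33*e+sy*12*g),zo+z] for sx in(-1,1) for sy in(-1,1) for z in(50,90)])
    if inm:
        hull(B,cyl(x,y,40.5,[zo+32]),c); hull(D,cyl(x,y,41,[97]),c); B&=D
    else: hull(B,cyl(x,y,40.5,[zo,zo+32]),c)
    hull(A,cyl(x,y,18,[zo+32,zo+50]),c); A|=B; hull(A,box,c); return A>0
def ffit(views,guess,zo=57,inm=True,lab='follower1',maxd=40):
    cs,ms={},{}
    for n in views:
        c=cam(n); t=proj(n,[*guess,zo+70],c); L=[d for d in masks_of(n,lab)]
        if not L: continue
        d=min(L,key=lambda d:np.hypot(*(np.array(d['at'])-t)))
        if np.hypot(*(np.array(d['at'])-t))<maxd: cs[n]=c; ms[n]=d['pixels']
    def cost(p):
        e=0
        for n in ms:
            M=fmodel(p,cs[n],zo,inm); m=ms[n]; e+=(M^m).sum()/(M|m).sum()
        return e/len(ms)
    R=[]
    for w in range(0,180,30):
        q=np.array([*guess,np.radians(w)]); R.append(minimize(cost,q,method='Nelder-Mead',options=dict(initial_simplex=q+np.vstack([np.zeros(3),np.diag([6,6,.3])]))))
    R.sort(key=lambda r:r.fun)
    for r in R[:1]: print(list(ms),'cost',round(r.fun,3),r.x[:2].round(1),'yaw',round(np.degrees(r.x[2])%180,1), 'alt',round(R[-1].fun,3))
E
python3 - <<'E'
from fol import *
print(sense()['tool_pos'])
for n in ('wrist','scene','side'): snapshot(n)
for g in [(650,69),(657,213),(642,-73)]:
    for v in (['wrist'],['scene'],['side'],['wrist','scene','side']):
        try: ffit(v,g)
        except Exception as e: print(v,repr(e))
for n in ('scene','side'): up(n,(433,84),4)
E
```

```text
[633.42279618  62.0144535  241.07409432]
['wrist'] cost 0.027 [647.6  70. ] yaw 161.2 alt 0.031
['scene'] cost 0.101 [649.1  67.4] yaw 151.7 alt 0.112
['side'] cost 0.057 [650.4  68.7] yaw 150.9 alt 0.167
['wrist', 'scene', 'side'] cost 0.075 [648.7  69.6] yaw 155.6 alt 0.173
['wrist'] cost 0.02 [653.9 213.9] yaw 166.0 alt 0.039
['scene'] cost 0.06 [658.3 212.1] yaw 171.2 alt 0.157
['side'] cost 0.059 [655.8 214.8] yaw 155.8 alt 0.171
['wrist', 'scene', 'side'] cost 0.08 [656.5 213.4] yaw 160.7 alt 0.136
['wrist'] cost 0.033 [642.6 -74.5] yaw 0.3 alt 0.035
['scene'] cost 0.037 [645.5 -76.8] yaw 179.0 alt 0.108
['side'] cost 0.027 [643.5 -76.1] yaw 22.9 alt 0.06
['wrist', 'scene', 'side'] cost 0.067 [642.7 -76.5] yaw 7.5 alt 0.072
scene weight1 upright fit cost 0.143 [432.9  87.7] 324
side weight1 upright fit cost 0.266 [436.3  79.3] 381
```

Upright fits put follower 2 at (648.5,69.7) with yaw 161°, follower 3 at (655.5,213.5) with 166°, and follower 1 at (642.5,−75) with about 0–8°. I'll start with follower 2.

{"fn": "step_arm", "kwargs": {"targets": [{"dp": [0.038, 0.076, 0], "angular": [0, 0, -0.055], "fingers": 0}, {"dp": [0.038, 0.076, 0], "angular": [0, 0, -0.11], "fingers": 0}, {"dp": [0.038, 0.076, 0.0], "angular": [0, 0, -0.165], "fingers": 0}, {"dp": [0.038, 0.076, 0.1], "angular": [0, 0, -0.22], "fingers": 0}, {"dp": [0.038, 0.076, 0.2], "angular": [0, 0, -0.275], "fingers": 0}, {"dp": [0.038, 0.076, 0.3], "angular": [0, 0, -0.33], "fingers": 0}, {"dp": [0.038, 0.076, 0.3], "angular": [0, 0, -0.385], "fingers": 0}, {"dp": [0.038, 0.076, 0.3], "angular": [0, 0, -0.394], "fingers": 0}]}}

```text
time: 53.65
tool_pos: [648.0, 70.9, 182.4]
tcp_rot: [179.9, 0.2, 160.9]
ft_force: [-0.3, 0.4, 0.6]
finger_gap: 85.6
grip_force: 0.0
```

Run:
```python
from fol import *
s=sense(); print(s['tool_pos'],s['tcp_rot'],np.round(s['joint_pos']))
for n in ('wrist','scene','side'): snapshot(n)
ffit(['wrist'],(649,69.5)); ffit(['side','scene'],(649,69.5))
```

```text
[647.97593602  70.94297785 182.39510483] [1.79886646e+02 1.50553361e-01 1.60871365e+02] [  2.  16.  78.   0.  86. -69.]
['wrist'] cost 0.031 [648.8  67.6] yaw 161.7 alt 0.034
['side', 'scene'] cost 0.067 [651.4  68.2] yaw 149.6 alt 0.18
```

{"fn": "step_arm", "kwargs": {"targets": [{"dp": [-0.008, -0.008, 0.1], "angular": [0, 0, 0], "fingers": 0}, {"dp": [-0.008, -0.008, 0.25], "angular": [0, 0, 0], "fingers": 0}, {"dp": [-0.008, -0.008, 0.38], "angular": [0, 0, 0], "fingers": 0}, {"dp": [-0.008, -0.008, 0.44], "angular": [0, 0, 0], "fingers": 0}, {"dp": [-0.008, -0.008, 0.455], "angular": [0, 0, 0], "fingers": 0}, {"dp": [-0.008, -0.008, 0.455], "angular": [0, 0, 0], "fingers": 0.5}, {"dp": [-0.008, -0.008, 0.455], "angular": [0, 0, 0], "fingers": 0.65}, {"dp": [-0.008, -0.008, 0.455], "angular": [0, 0, 0], "fingers": 1}], "newtons": 110}}

```text
time: 54.95
tool_pos: [650.1, 69.1, 92.8]
tcp_rot: [179.8, 0.3, 160.9]
ft_force: [0.8, 0.1, -0.0]
finger_gap: 32.1
grip_force: 0.0
```

{"fn": "step_arm", "kwargs": {"targets": [{"dp": [0, 0, 0], "angular": [0, 0, 0], "fingers": 1}, {"dp": [0, 0, 0], "angular": [0, 0, 0], "fingers": 1}, {"dp": [0, 0, 0], "angular": [0, 0, 0], "fingers": 1}, {"dp": [0, 0, 0], "angular": [0, 0, 0.05], "fingers": 1}, {"dp": [0, 0, 0], "angular": [0, 0, 0.1], "fingers": 1}, {"dp": [0, 0, 0], "angular": [0, 0, 0.15], "fingers": 1}, {"dp": [0, 0, 0], "angular": [0, 0, 0.2], "fingers": 1}, {"dp": [0, 0, 0], "angular": [0, 0, 0.22], "fingers": 1}]}}

```text
time: 55.95
tool_pos: [650.4, 68.5, 92.9]
tcp_rot: [179.7, 0.2, 121.1]
ft_force: [0.1, -2.0, 4.7]
finger_gap: 22.1
grip_force: 110.3
```

Run:
```python
from h import *
s=sense(); print(s['tool_pos'],s['tcp_rot'],s['ft_force'],s['wrist_torque'],s['finger_gap'],s['grip_force'])
```

```text
[650.36785457  68.47196863  92.89067431] [1.79716354e+02 1.76203279e-01 1.21112327e+02] [ 0.05300289 -1.99316534  4.72570431] [-0.68667535  0.11534971  1.02237605] 22.07910267201254 110.27308660559356
```

Follower 2 turns freely with small side forces. Now I'll twist back and forth while easing it up.

{"fn": "step_arm", "kwargs": {"targets": [{"dp": [0, 0, 0], "angular": [0, 0, -0.05], "fingers": 1}, {"dp": [0, 0, -0.006], "angular": [0, 0, -0.105], "fingers": 1}, {"dp": [0, 0, -0.012], "angular": [0, 0, -0.16], "fingers": 1}, {"dp": [0, 0, -0.018], "angular": [0, 0, -0.215], "fingers": 1}, {"dp": [0, 0, -0.024], "angular": [0, 0, -0.27], "fingers": 1}, {"dp": [0, 0, -0.03], "angular": [0, 0, -0.325], "fingers": 1}, {"dp": [0, 0, -0.036], "angular": [0, 0, -0.38], "fingers": 1}, {"dp": [0, 0, -0.036], "angular": [0, 0, -0.43], "fingers": 1}]}}

```text
time: 56.95
tool_pos: [648.9, 68.9, 97.9]
tcp_rot: [180.0, 0.2, -161.1]
ft_force: [0.3, -0.1, -4.3]
finger_gap: 22.4
grip_force: 107.0
```

{"fn": "step_arm", "kwargs": {"targets": [{"dp": [0, 0, 0], "angular": [0, 0, 0.05], "fingers": 1}, {"dp": [0, 0, -0.007], "angular": [0, 0, 0.105], "fingers": 1}, {"dp": [0, 0, -0.014], "angular": [0, 0, 0.16], "fingers": 1}, {"dp": [0, 0, -0.021], "angular": [0, 0, 0.215], "fingers": 1}, {"dp": [0, 0, -0.028], "angular": [0, 0, 0.27], "fingers": 1}, {"dp": [0, 0, -0.035], "angular": [0, 0, 0.325], "fingers": 1}, {"dp": [0, 0, -0.042], "angular": [0, 0, 0.38], "fingers": 1}, {"dp": [0, 0, -0.042], "angular": [0, 0, 0.43], "fingers": 1}]}}

```text
time: 57.95
tool_pos: [648.8, 68.9, 106.3]
tcp_rot: [179.9, 0.0, 121.0]
ft_force: [0.7, -0.2, -3.0]
finger_gap: 22.2
grip_force: 112.0
```

{"fn": "step_arm", "kwargs": {"targets": [{"dp": [0, 0, 0], "angular": [0, 0, -0.05], "fingers": 1}, {"dp": [0, 0, -0.007], "angular": [0, 0, -0.105], "fingers": 1}, {"dp": [0, 0, -0.014], "angular": [0, 0, -0.16], "fingers": 1}, {"dp": [0, 0, -0.021], "angular": [0, 0, -0.215], "fingers": 1}, {"dp": [0, 0, -0.028], "angular": [0, 0, -0.27], "fingers": 1}, {"dp": [0, 0, -0.035], "angular": [0, 0, -0.325], "fingers": 1}, {"dp": [0, 0, -0.042], "angular": [0, 0, -0.38], "fingers": 1}, {"dp": [0, 0, -0.042], "angular": [0, 0, -0.43], "fingers": 1}]}}

```text
time: 58.95
tool_pos: [648.8, 68.9, 114.7]
tcp_rot: [180.0, 0.2, -161.1]
ft_force: [0.5, 0.3, -3.8]
finger_gap: 22.3
grip_force: 107.3
```

{"fn": "step_arm", "kwargs": {"targets": [{"dp": [0, 0, 0], "angular": [0, 0, 0.05], "fingers": 1}, {"dp": [0, 0, -0.007], "angular": [0, 0, 0.105], "fingers": 1}, {"dp": [0, 0, -0.014], "angular": [0, 0, 0.16], "fingers": 1}, {"dp": [0, 0, -0.021], "angular": [0, 0, 0.215], "fingers": 1}, {"dp": [0, 0, -0.028], "angular": [0, 0, 0.27], "fingers": 1}, {"dp": [0, 0, -0.035], "angular": [0, 0, 0.325], "fingers": 1}, {"dp": [0, 0, -0.042], "angular": [0, 0, 0.38], "fingers": 1}, {"dp": [0, 0, -0.042], "angular": [0, 0, 0.43], "fingers": 1}]}}

```text
time: 59.95
tool_pos: [648.8, 69.0, 123.4]
tcp_rot: [179.8, 0.0, 120.9]
ft_force: [0.6, 0.0, -2.3]
finger_gap: 22.2
grip_force: 108.9
```

Run:
```python
from look import *
s=sense(); print(s['tool_pos'],s['tcp_rot'],s['ft_force'],s['wrist_torque'],s['finger_gap'],s['grip_force'])
for n in ('scene','side'):
    look([('mould2_rim',97),('follower2',57+33),('tray',0)],None,n)
```

```text
[648.82587746  69.0033462  123.4052814 ] [1.79845652e+02 1.94467880e-02 1.20934926e+02] [ 0.61651698  0.04958725 -2.30330812] [ 0.00887411  0.00732881 -0.01579999] 22.212985002008313 108.94460678100586
scene mould2_rim [([251.0, 224.0], 0.83, [663.7, 58.4, 97.0])]
scene follower2 [([256.0, 224.0], 0.93, [655.4, 71.1, 90.0]), ([214.0, 213.0], 0.75, [663.5, -68.9, 90.0]), ([294.0, 241.0], 0.74, [671.5, 205.9, 90.0])]
scene tray [([211.0, 155.0], 0.91, [402.1, -196.2, 0.0]), ([214.0, 202.0], 0.36, [583.2, -108.4, 0.0]), ([301.0, 187.0], 0.16, [422.8, 164.4, 0.0])]
side mould2_rim [([221.0, 194.0], 0.73, [647.9, 59.9, 97.0])]
side follower2 [([198.0, 234.0], 0.91, [637.7, 257.8, 90.0]), ([220.0, 198.0], 0.8, [648.5, 70.6, 90.0]), ([288.0, 238.0], 0.66, [409.8, 203.9, 90.0]), ([238.0, 184.0], 0.65, [624.0, -29.1, 90.0])]
side tray [([310.0, 196.0], 0.79, [411.3, -177.2, 0.0])]
```

Follower 2 is free: about 2 N load and no torque. The tray has been knocked to about (405,−187), so I'll lift, approach and measure it again.

{"fn": "step_arm", "kwargs": {"targets": [{"dp": [0, 0, -0.05], "angular": [0, 0, 0.03], "fingers": 1}, {"dp": [0, 0, -0.15], "angular": [0, 0, 0.07], "fingers": 1}, {"dp": [0, 0, -0.3], "angular": [0, 0, 0.11], "fingers": 1}, {"dp": [0, 0, -0.5], "angular": [0, 0, 0.15], "fingers": 1}, {"dp": [0, 0, -0.7], "angular": [0, 0, 0.172], "fingers": 1}, {"dp": [0, 0, -0.8], "angular": [0, 0, 0.172], "fingers": 1}, {"dp": [0, 0, -0.8], "angular": [0, 0, 0.172], "fingers": 1}, {"dp": [0, 0, -0.8], "angular": [0, 0, 0.172], "fingers": 1}]}}

```text
time: 61.35
tool_pos: [648.0, 68.8, 281.6]
tcp_rot: [180.0, -0.1, 90.4]
ft_force: [-1.1, 0.5, -3.6]
finger_gap: 22.1
grip_force: 108.9
```

{"fn": "step_arm", "kwargs": {"targets": [{"dp": [-0.05, -0.2, 0], "angular": [0, 0, 0], "fingers": 1}, {"dp": [-0.2, -0.4, 0], "angular": [0, 0, 0], "fingers": 1}, {"dp": [-0.4, -0.6, 0], "angular": [0, 0, 0], "fingers": 1}, {"dp": [-0.6, -0.8, 0], "angular": [0, 0, 0], "fingers": 1}, {"dp": [-0.8, -0.95, 0], "angular": [0, 0, 0], "fingers": 1}, {"dp": [-0.95, -0.95, 0], "angular": [0, 0, 0], "fingers": 1}, {"dp": [-1, -0.95, 0], "angular": [0, 0, 0], "fingers": 1}, {"dp": [-1, -0.95, 0], "angular": [0, 0, 0], "fingers": 1}]}}

```text
time: 62.35
tool_pos: [459.4, -132.0, 281.8]
tcp_rot: [179.9, -0.1, 90.3]
ft_force: [-0.2, 0.5, -2.0]
finger_gap: 22.5
grip_force: 109.0
```

```bash
cat > tr.py <<'E'
from fol import *
def tmodel(p,c):
    x,y,w=p; e=np.array([np.cos(w),np.sin(w)]); g=np.array([-e[1],e[0]]); A=np.zeros((384,512),np.uint8)
    hull(A,np.array([[*(np.array([x,y])+sx*65*e+sy*180*g),z] for sx in(-1,1) for sy in(-1,1) for z in(0,18)]),c); return A>0
def tfit(views,guess):
    cs,ms={},{}
    for n in views:
        L=masks_of(n,'tray')
        if L: cs[n]=cam(n); ms[n]=max(L[:2],key=lambda d:d['pixels'].sum())['pixels']; print(n,L[0]['conf'],ms[n].sum())
    def cost(p):
        e=0
        for n in ms:
            M=tmodel(p,cs[n]); m=ms[n]; e+=((m&~M).sum()+.35*(M&~m).sum())/m.sum()
        return e/len(ms)
    best=None
    for w in (-6,0,6):
        q=np.array([*guess,np.radians(w)]); r=minimize(cost,q,method='Nelder-Mead',options=dict(initial_simplex=q+np.vstack([np.zeros(3),np.diag([12,12,.08])])))
        if best is None or r.fun<best.fun: best=r
    x,y,w=best.x; g=np.array([-np.sin(w),np.cos(w)])
    print(views,'cost',round(best.fun,3),best.x[:2].round(1),'yaw',round(np.degrees(w),1),'bays',[(np.array([x,y])+s*118*g).round(1).tolist() for s in (1,0,-1)])
E
python3 - <<'E'
from tr import *
s=sense(); print(s['tool_pos'],s['tcp_rot'],s['finger_gap'])
for n in ('wrist','scene','side'): snapshot(n)
for v in (['wrist'],['scene'],['side'],['wrist','side'],['wrist','scene','side']): tfit(v,(406,-187))
c=cam('wrist'); print([(round(d['conf'],2),ray(0,d['at'],4,c)) for d in pinpoint('wrist','bay1')])
E
```

```text
[ 459.35345367 -132.03738287  281.75992863] [ 1.79916498e+02 -1.30475652e-01  9.02593159e+01] 22.525976408979528
wrist 0.67 11438
['wrist'] cost 0.236 [ 404.7 -182.7] yaw 2.3 bays [[400.0, -64.8], [404.7, -182.7], [409.3, -300.6]]
scene 0.55 3029
['scene'] cost 0.017 [ 404.2 -185.4] yaw 2.5 bays [[399.0, -67.5], [404.2, -185.4], [409.5, -303.3]]
side 0.75 2194
['side'] cost 0.018 [ 406.6 -186.9] yaw 2.9 bays [[400.6, -69.0], [406.6, -186.9], [412.6, -304.7]]
wrist 0.67 11438
side 0.75 2194
['wrist', 'side'] cost 0.13 [ 405.9 -182.7] yaw 2.8 bays [[400.1, -64.9], [405.9, -182.7], [411.7, -300.6]]
wrist 0.67 11438
scene 0.55 3029
side 0.75 2194
['wrist', 'scene', 'side'] cost 0.093 [ 405.3 -183.1] yaw 2.7 bays [[399.9, -65.2], [405.3, -183.1], [410.8, -301.0]]
[(0.66, array([ 405.4, -192.4,    4. ])), (0.56, array([399.5, -64.8,   4. ]))]
```

{"fn": "step_arm", "kwargs": {"targets": [{"dp": [-0.13, -0.13, 0], "angular": [0, 0, -0.013], "fingers": 1}, {"dp": [-0.267, -0.272, 0], "angular": [0, 0, -0.013], "fingers": 1}, {"dp": [-0.267, -0.272, 0.1], "angular": [0, 0, -0.013], "fingers": 1}, {"dp": [-0.267, -0.272, 0.35], "angular": [0, 0, -0.013], "fingers": 1}, {"dp": [-0.267, -0.272, 0.6], "angular": [0, 0, -0.013], "fingers": 1}, {"dp": [-0.267, -0.272, 0.8], "angular": [0, 0, -0.013], "fingers": 1}, {"dp": [-0.267, -0.272, 0.95], "angular": [0, 0, -0.013], "fingers": 1}, {"dp": [-0.267, -0.272, 1.0], "angular": [0, 0, -0.013], "fingers": 1}]}}

```text
time: 63.95
tool_pos: [404.8, -184.1, 80.2]
tcp_rot: [180.0, -0.2, 92.6]
ft_force: [-0.6, 0.5, -2.6]
finger_gap: 22.0
grip_force: 108.9
```

{"fn": "step_arm", "kwargs": {"targets": [{"dp": [0, 0, 0.07], "angular": [0, 0, 0], "fingers": 1}, {"dp": [0, 0, 0.14], "angular": [0, 0, 0], "fingers": 1}, {"dp": [0, 0, 0.18], "angular": [0, 0, 0], "fingers": 1}, {"dp": [0, 0, 0.195], "angular": [0, 0, 0], "fingers": 1}, {"dp": [0, 0, 0.2], "angular": [0, 0, 0], "fingers": 1}, {"dp": [0, 0, 0.2], "angular": [0, 0, 0], "fingers": 1}, {"dp": [0, 0, 0.2], "angular": [0, 0, 0], "fingers": 1}, {"dp": [0, 0, 0.2], "angular": [0, 0, 0], "fingers": 1}]}}

```text
time: 64.95
tool_pos: [406.7, -185.7, 43.2]
tcp_rot: [179.8, -0.0, 92.6]
ft_force: [0.5, 0.8, -2.1]
finger_gap: 22.6
grip_force: 108.9
```

{"fn": "step_arm", "kwargs": {"targets": [{"dp": [0, 0, 0.01], "angular": [0, 0, 0], "fingers": 1}, {"dp": [0, 0, 0.019], "angular": [0, 0, 0], "fingers": 1}, {"dp": [0, 0, 0.019], "angular": [0, 0, 0], "fingers": 1}, {"dp": [0, 0, 0.019], "angular": [0, 0, 0], "fingers": 0.5}, {"dp": [0, 0, 0.019], "angular": [0, 0, 0], "fingers": 0.3}, {"dp": [0, 0, 0.019], "angular": [0, 0, 0], "fingers": 0}, {"dp": [0, 0, 0.019], "angular": [0, 0, 0], "fingers": 0}, {"dp": [0, 0, -0.1], "angular": [0, 0, 0], "fingers": 0}]}}

```text
time: 65.95
tool_pos: [404.7, -184.6, 61.2]
tcp_rot: [180.0, -0.2, 92.6]
ft_force: [-0.2, -0.8, -0.7]
finger_gap: 85.5
grip_force: 0.0
```

{"fn": "step_arm", "kwargs": {"targets": [{"dp": [0, 0, -0.2], "angular": [0, 0, 0], "fingers": 0}, {"dp": [0, 0, -0.5], "angular": [0, 0, 0], "fingers": 0}, {"dp": [0, 0, -0.8], "angular": [0, 0, 0], "fingers": 0}, {"dp": [0, 0.1, -1], "angular": [0, 0, 0], "fingers": 0}, {"dp": [0.15, 0.3, -1], "angular": [0, 0, 0], "fingers": 0}, {"dp": [0.3, 0.55, -1], "angular": [0, 0, 0], "fingers": 0}, {"dp": [0.45, 0.8, -1], "angular": [0, 0, 0], "fingers": 0}, {"dp": [0.5, 1, -1], "angular": [0, 0, 0], "fingers": 0}]}}

```text
time: 66.95
tool_pos: [602.5, -74.5, 263.5]
tcp_rot: [179.8, -0.1, 92.7]
ft_force: [0.1, 0.3, 0.9]
finger_gap: 85.3
grip_force: 0.0
```

Run:
```python
from tr import *
s=sense(); print(s['tool_pos'],s['tcp_rot'],np.round(s['joint_pos']))
for n in ('scene','side','wrist'): snapshot(n)
for v in (['scene'],['side'],['wrist']): tfit(v,(405,-186)); 
for v in (['scene'],['side'],['wrist'],['wrist','scene','side']): ffit(v,(405,-185),4,False)
for v in (['wrist'],['wrist','scene','side']): ffit(v,(642.5,-75))
```

```text
[602.52276574 -74.54470533 263.47428592] [ 1.79788732e+02 -7.26627339e-02  9.27478243e+01] [-12.   7.  79.   0.  93. -15.]
scene 0.66 2323
['scene'] cost 0.127 [ 404.  -183.5] yaw 2.1 bays [[399.7, -65.6], [404.0, -183.5], [408.2, -301.4]]
side 0.81 1800
['side'] cost 0.111 [ 406.4 -186. ] yaw 3.0 bays [[400.3, -68.1], [406.4, -186.0], [412.5, -303.8]]
wrist 0.77 13292
['wrist'] cost 0.168 [ 400.8 -185.3] yaw 2.3 bays [[396.0, -67.4], [400.8, -185.3], [405.6, -303.2]]
['scene'] cost 0.761 [421.8 -57.4] yaw 86.0 alt 0.765
['side'] cost 0.111 [ 407.6 -190.5] yaw 96.7 alt 0.28
['wrist'] cost 0.045 [ 401.7 -190.7] yaw 86.8 alt 0.2
['wrist', 'scene', 'side'] cost 0.403 [ 404.6 -189. ] yaw 94.2 alt 0.509
['wrist'] cost 0.041 [639.7 -79.9] yaw 3.0 alt 0.16
['wrist', 'scene', 'side'] cost 0.11 [642.3 -77.9] yaw 3.6 alt 0.115
```

{"fn": "step_arm", "kwargs": {"targets": [{"dp": [-0.005, 0.06, 0], "angular": [0, 0, 0.055], "fingers": 0}, {"dp": [-0.01, 0.13, 0], "angular": [0, 0, 0.113], "fingers": 0}, {"dp": [-0.017, 0.193, 0.0], "angular": [0, 0, 0.17], "fingers": 0}, {"dp": [-0.017, 0.193, 0.1], "angular": [0, 0, 0.228], "fingers": 0}, {"dp": [-0.017, 0.193, 0.2], "angular": [0, 0, 0.285], "fingers": 0}, {"dp": [-0.017, 0.193, 0.3], "angular": [0, 0, 0.343], "fingers": 0}, {"dp": [-0.017, 0.193, 0.4], "angular": [0, 0, 0.4], "fingers": 0}, {"dp": [-0.017, 0.193, 0.4], "angular": [0, 0, 0.456], "fingers": 0}]}}

```text
time: 68.75
tool_pos: [638.4, -77.9, 181.1]
tcp_rot: [-179.9, 0.0, 10.2]
ft_force: [0.3, 0.8, 1.2]
finger_gap: 85.3
grip_force: 0.0
```

{"fn": "step_arm", "kwargs": {"targets": [{"dp": [0, 0, 0], "angular": [0, 0, 0.0395], "fingers": 0}, {"dp": [0, 0, 0], "angular": [0, 0, 0.0395], "fingers": 0}, {"dp": [0, 0, 0], "angular": [0, 0, 0.0395], "fingers": 0}, {"dp": [0, 0, 0], "angular": [0, 0, 0.0395], "fingers": 0}, {"dp": [0, 0, 0], "angular": [0, 0, 0.0395], "fingers": 0}, {"dp": [0, 0, 0], "angular": [0, 0, 0.0395], "fingers": 0}, {"dp": [0, 0, 0], "angular": [0, 0, 0.0395], "fingers": 0}, {"dp": [0, 0, 0], "angular": [0, 0, 0.0395], "fingers": 0}]}}

```text
time: 69.75
tool_pos: [639.9, -78.2, 183.9]
tcp_rot: [-180.0, -0.2, 3.4]
ft_force: [-0.4, 0.6, -0.0]
finger_gap: 85.1
grip_force: 0.0
```

Run:
```python
from rel import *
from fol import *
s=sense(); print(s['tool_pos'],s['tcp_rot'],np.round(s['joint_pos']))
for n in ('wrist','scene','side'): snapshot(n)
ffit(['wrist'],(641,-76)); ffit(['wrist','side','scene'],(641,-76))
rel([641,-76.3,91],[180,0,3.5])
```

```text
[639.9259211  -78.24673834 183.88235116] [-179.95193247   -0.21360683    3.44996565] [-12.  15.  79.   0.  86.  75.]
['wrist'] cost 0.047 [644.9 -76.7] yaw 3.3 alt 0.202
['wrist', 'side', 'scene'] cost 0.058 [645.3 -76.2] yaw 7.8 alt 0.06
dp [ 0.0044 -0.0091  0.4644] ang [-0.0003 -0.0012 -0.0003] tz [ 0. -0. -1.]
```

{"fn": "step_arm", "kwargs": {"targets": [{"dp": [0.012, -0.009, 0.1], "angular": [0, 0, 0], "fingers": 0}, {"dp": [0.012, -0.009, 0.25], "angular": [0, 0, 0], "fingers": 0}, {"dp": [0.012, -0.009, 0.38], "angular": [0, 0, 0], "fingers": 0}, {"dp": [0.012, -0.009, 0.44], "angular": [0, 0, 0], "fingers": 0}, {"dp": [0.012, -0.009, 0.462], "angular": [0, 0, 0], "fingers": 0}, {"dp": [0.012, -0.009, 0.462], "angular": [0, 0, 0], "fingers": 0.5}, {"dp": [0.012, -0.009, 0.462], "angular": [0, 0, 0], "fingers": 0.65}, {"dp": [0.012, -0.009, 0.462], "angular": [0, 0, 0], "fingers": 1}], "newtons": 110}}

```text
time: 71.1
tool_pos: [643.2, -76.4, 92.6]
tcp_rot: [-180.0, -0.3, 3.4]
ft_force: [0.7, 0.2, 0.5]
finger_gap: 32.4
grip_force: 0.0
```

{"fn": "step_arm", "kwargs": {"targets": [{"dp": [0, 0, 0], "angular": [0, 0, 0], "fingers": 1}, {"dp": [0, 0, 0], "angular": [0, 0, 0], "fingers": 1}, {"dp": [0, 0, 0], "angular": [0, 0, 0], "fingers": 1}, {"dp": [0, 0, 0], "angular": [0, 0, -0.05], "fingers": 1}, {"dp": [0, 0, 0], "angular": [0, 0, -0.1], "fingers": 1}, {"dp": [0, 0, 0], "angular": [0, 0, -0.15], "fingers": 1}, {"dp": [0, 0, 0], "angular": [0, 0, -0.2], "fingers": 1}, {"dp": [0, 0, 0], "angular": [0, 0, -0.22], "fingers": 1}]}}

```text
time: 72.1
tool_pos: [643.7, -76.2, 92.7]
tcp_rot: [179.8, -0.3, 43.2]
ft_force: [1.6, 0.7, 3.5]
finger_gap: 22.1
grip_force: 109.7
```

{"fn": "step_arm", "kwargs": {"targets": [{"dp": [0, 0, 0], "angular": [0, 0, -0.05], "fingers": 1}, {"dp": [0, 0, -0.006], "angular": [0, 0, -0.105], "fingers": 1}, {"dp": [0, 0, -0.012], "angular": [0, 0, -0.16], "fingers": 1}, {"dp": [0, 0, -0.018], "angular": [0, 0, -0.215], "fingers": 1}, {"dp": [0, 0, -0.024], "angular": [0, 0, -0.27], "fingers": 1}, {"dp": [0, 0, -0.03], "angular": [0, 0, -0.325], "fingers": 1}, {"dp": [0, 0, -0.036], "angular": [0, 0, -0.38], "fingers": 1}, {"dp": [0, 0, -0.036], "angular": [0, 0, -0.43], "fingers": 1}]}}

```text
time: 73.1
tool_pos: [642.4, -76.2, 98.1]
tcp_rot: [179.8, 0.0, 120.7]
ft_force: [1.5, -0.2, -2.2]
finger_gap: 22.4
grip_force: 108.4
```

{"fn": "step_arm", "kwargs": {"targets": [{"dp": [0, 0, 0], "angular": [0, 0, 0.05], "fingers": 1}, {"dp": [0, 0, -0.007], "angular": [0, 0, 0.105], "fingers": 1}, {"dp": [0, 0, -0.014], "angular": [0, 0, 0.16], "fingers": 1}, {"dp": [0, 0, -0.021], "angular": [0, 0, 0.215], "fingers": 1}, {"dp": [0, 0, -0.028], "angular": [0, 0, 0.27], "fingers": 1}, {"dp": [0, 0, -0.035], "angular": [0, 0, 0.325], "fingers": 1}, {"dp": [0, 0, -0.042], "angular": [0, 0, 0.38], "fingers": 1}, {"dp": [0, 0, -0.042], "angular": [0, 0, 0.43], "fingers": 1}]}}

```text
time: 74.1
tool_pos: [642.0, -76.3, 106.3]
tcp_rot: [179.9, -0.1, 42.8]
ft_force: [0.5, -0.3, -3.3]
finger_gap: 22.3
grip_force: 108.0
```

{"fn": "step_arm", "kwargs": {"targets": [{"dp": [0, 0, 0], "angular": [0, 0, -0.05], "fingers": 1}, {"dp": [0, 0, -0.007], "angular": [0, 0, -0.105], "fingers": 1}, {"dp": [0, 0, -0.014], "angular": [0, 0, -0.16], "fingers": 1}, {"dp": [0, 0, -0.021], "angular": [0, 0, -0.215], "fingers": 1}, {"dp": [0, 0, -0.028], "angular": [0, 0, -0.27], "fingers": 1}, {"dp": [0, 0, -0.035], "angular": [0, 0, -0.325], "fingers": 1}, {"dp": [0, 0, -0.042], "angular": [0, 0, -0.38], "fingers": 1}, {"dp": [0, 0, -0.042], "angular": [0, 0, -0.43], "fingers": 1}]}}

```text
time: 75.1
tool_pos: [642.3, -76.2, 114.8]
tcp_rot: [179.8, 0.0, 120.7]
ft_force: [2.3, 0.5, -2.6]
finger_gap: 22.7
grip_force: 110.4
```

{"fn": "step_arm", "kwargs": {"targets": [{"dp": [0, 0, 0], "angular": [0, 0, 0.05], "fingers": 1}, {"dp": [0, 0, -0.007], "angular": [0, 0, 0.105], "fingers": 1}, {"dp": [0, 0, -0.014], "angular": [0, 0, 0.16], "fingers": 1}, {"dp": [0, 0, -0.021], "angular": [0, 0, 0.215], "fingers": 1}, {"dp": [0, 0, -0.028], "angular": [0, 0, 0.27], "fingers": 1}, {"dp": [0, 0, -0.035], "angular": [0, 0, 0.325], "fingers": 1}, {"dp": [0, 0, -0.042], "angular": [0, 0, 0.38], "fingers": 1}, {"dp": [0, 0, -0.042], "angular": [0, 0, 0.43], "fingers": 1}]}}

```text
time: 76.1
tool_pos: [642.2, -76.3, 123.5]
tcp_rot: [179.9, -0.2, 42.7]
ft_force: [0.7, -0.7, -2.3]
finger_gap: 22.4
grip_force: 109.0
```

Run:
```python
from h import *
s=sense(); print(s['tool_pos'],s['tcp_rot'],s['ft_force'],s['wrist_torque'],s['finger_gap'],s['grip_force'])
```

```text
[642.17159411 -76.26873015 123.51128214] [ 1.79930341e+02 -1.76556402e-01  4.27362104e+01] [ 0.68476624 -0.66799227 -2.26765405] [-0.05619903  0.01203165 -0.02098545] 22.37456838495524 108.95311832427979
```

{"fn": "step_arm", "kwargs": {"targets": [{"dp": [0, 0, -0.05], "angular": [0, 0, -0.05], "fingers": 1}, {"dp": [0, 0, -0.15], "angular": [0, 0, -0.1], "fingers": 1}, {"dp": [0, 0, -0.3], "angular": [0, 0, -0.15], "fingers": 1}, {"dp": [0, 0, -0.5], "angular": [0, 0, -0.2], "fingers": 1}, {"dp": [0, 0, -0.7], "angular": [0, 0, -0.25], "fingers": 1}, {"dp": [0, 0, -0.8], "angular": [0, 0, -0.277], "fingers": 1}, {"dp": [0, 0, -0.8], "angular": [0, 0, -0.277], "fingers": 1}, {"dp": [0, 0, -0.8], "angular": [0, 0, -0.277], "fingers": 1}]}}

```text
time: 77.1
tool_pos: [641.2, -76.3, 282.0]
tcp_rot: [179.9, -0.1, 92.8]
ft_force: [0.4, 0.3, -2.2]
finger_gap: 22.3
grip_force: 109.0
```

{"fn": "step_arm", "kwargs": {"targets": [{"dp": [-0.1, -0.11, 0], "angular": [0, 0, 0], "fingers": 1}, {"dp": [-0.24, -0.27, 0], "angular": [0, 0, 0], "fingers": 1}, {"dp": [-0.4, -0.44, 0], "angular": [0, 0, 0], "fingers": 1}, {"dp": [-0.56, -0.62, 0], "angular": [0, 0, 0], "fingers": 1}, {"dp": [-0.72, -0.8, 0], "angular": [0, 0, 0], "fingers": 1}, {"dp": [-0.85, -0.94, 0], "angular": [0, 0, 0], "fingers": 1}, {"dp": [-0.9, -1, 0], "angular": [0, 0, 0], "fingers": 1}, {"dp": [-0.9, -1, 0], "angular": [0, 0, 0], "fingers": 1}]}}

```text
time: 78.1
tool_pos: [450.6, -266.4, 281.9]
tcp_rot: [179.9, -0.1, 92.8]
ft_force: [0.1, 0.1, -2.3]
finger_gap: 22.3
grip_force: 108.9
```

{"fn": "step_arm", "kwargs": {"targets": [{"dp": [-0.09, -0.1, 0], "angular": [0, 0, 0], "fingers": 1}, {"dp": [-0.183, -0.208, 0], "angular": [0, 0, 0], "fingers": 1}, {"dp": [-0.183, -0.208, 0.1], "angular": [0, 0, 0], "fingers": 1}, {"dp": [-0.183, -0.208, 0.35], "angular": [0, 0, 0], "fingers": 1}, {"dp": [-0.183, -0.208, 0.6], "angular": [0, 0, 0], "fingers": 1}, {"dp": [-0.183, -0.208, 0.8], "angular": [0, 0, 0], "fingers": 1}, {"dp": [-0.183, -0.208, 0.95], "angular": [0, 0, 0], "fingers": 1}, {"dp": [-0.183, -0.208, 1.0], "angular": [0, 0, 0], "fingers": 1}]}}

```text
time: 79.1
tool_pos: [411.4, -301.9, 79.3]
tcp_rot: [180.0, -0.3, 93.0]
ft_force: [0.3, -0.4, -2.1]
finger_gap: 22.3
grip_force: 108.8
```

Run:
```python
from tr import *
s=sense(); print(s['tool_pos'],s['tcp_rot'],s['ft_force'])
for n in ('scene','side'): snapshot(n)
for v in (['scene'],['side']): tfit(v,(405,-186))
```

```text
[ 411.42981006 -301.86308915   79.25454418] [179.99146201  -0.3022132   92.96836436] [ 0.33248534 -0.37727252 -2.06707335]
scene 0.61 2272
['scene'] cost 0.144 [ 405.6 -182.8] yaw 2.9 bays [[399.6, -65.0], [405.6, -182.8], [411.7, -300.7]]
side 0.88 1678
['side'] cost 0.138 [ 406.1 -186.5] yaw 3.2 bays [[399.5, -68.7], [406.1, -186.5], [412.7, -304.3]]
```

{"fn": "step_arm", "kwargs": {"targets": [{"dp": [0, 0, 0.08], "angular": [0, 0, 0], "fingers": 1}, {"dp": [0, 0, 0.15], "angular": [0, 0, 0], "fingers": 1}, {"dp": [0, 0, 0.19], "angular": [0, 0, 0], "fingers": 1}, {"dp": [0, 0, 0.205], "angular": [0, 0, 0], "fingers": 1}, {"dp": [0, 0, 0.214], "angular": [0, 0, 0], "fingers": 1}, {"dp": [0, 0, 0.214], "angular": [0, 0, 0], "fingers": 1}, {"dp": [0, 0, 0.214], "angular": [0, 0, 0], "fingers": 1}, {"dp": [0, 0, 0.214], "angular": [0, 0, 0], "fingers": 0.5}]}}

```text
time: 80.3
tool_pos: [412.7, -305.0, 40.6]
tcp_rot: [179.8, -0.0, 92.9]
ft_force: [-0.5, 0.4, 0.0]
finger_gap: 39.0
grip_force: 0.0
```

{"fn": "step_arm", "kwargs": {"targets": [{"dp": [0, 0, 0], "angular": [0, 0, 0], "fingers": 0.3}, {"dp": [0, 0, 0], "angular": [0, 0, 0], "fingers": 0}, {"dp": [0, 0, 0], "angular": [0, 0, 0], "fingers": 0}, {"dp": [0, 0, -0.1], "angular": [0, 0, 0], "fingers": 0}, {"dp": [0, 0, -0.35], "angular": [0, 0, 0], "fingers": 0}, {"dp": [0, 0, -0.65], "angular": [0, 0, 0], "fingers": 0}, {"dp": [0, 0, -0.9], "angular": [0, 0, 0], "fingers": 0}, {"dp": [0, 0, -1], "angular": [0, 0, 0], "fingers": 0}]}}

```text
time: 81.3
tool_pos: [412.9, -306.0, 244.1]
tcp_rot: [179.6, 0.2, 92.9]
ft_force: [0.2, 0.4, -0.5]
finger_gap: 85.3
grip_force: 0.0
```

{"fn": "step_arm", "kwargs": {"targets": [{"dp": [0.15, 0.1, 0], "angular": [0, 0, -0.05], "fingers": 0}, {"dp": [0.35, 0.25, 0], "angular": [0, 0, -0.1], "fingers": 0}, {"dp": [0.55, 0.42, 0], "angular": [0, 0, -0.15], "fingers": 0}, {"dp": [0.75, 0.6, 0], "angular": [0, 0, -0.2], "fingers": 0}, {"dp": [0.95, 0.8, 0], "angular": [0, 0, -0.25], "fingers": 0}, {"dp": [1, 0.95, 0], "angular": [0, 0, -0.3], "fingers": 0}, {"dp": [1, 1, 0], "angular": [0, 0, -0.35], "fingers": 0}, {"dp": [1, 1, 0], "angular": [0, 0, -0.4], "fingers": 0}]}}

```text
time: 82.3
tool_pos: [601.3, -94.3, 238.9]
tcp_rot: [179.9, 0.0, 165.3]
ft_force: [0.7, -0.5, -1.0]
finger_gap: 85.2
grip_force: 0.0
```

Run:
```python
from rel import *
s=sense(); print(s['tool_pos'],s['tcp_rot'],np.round(s['joint_pos']))
rel([655,100,230],[180,0,165])
```

```text
[601.32881167 -94.34498374 238.90367661] [1.79892708e+02 2.44255883e-02 1.65264895e+02] [-14.   8.  81.   0.  91. -89.]
dp [-0.0124  1.0079  0.0464] ang [0.0006 0.0001 0.0015] tz [ 0.  0. -1.]
```

{"fn": "step_arm", "kwargs": {"targets": [{"dp": [0, 0.2, 0], "angular": [0, 0, 0], "fingers": 0}, {"dp": [0, 0.45, 0], "angular": [0, 0, 0], "fingers": 0}, {"dp": [0, 0.7, 0], "angular": [0, 0, 0], "fingers": 0}, {"dp": [0, 0.9, 0], "angular": [0, 0, 0], "fingers": 0}, {"dp": [0, 1, 0], "angular": [0, 0, 0], "fingers": 0}, {"dp": [0, 1, 0], "angular": [0, 0, 0], "fingers": 0}, {"dp": [0, 1, 0], "angular": [0, 0, 0], "fingers": 0}, {"dp": [0, 1, 0], "angular": [0, 0, 0], "fingers": 0}]}}

```text
time: 83.3
tool_pos: [653.3, 96.5, 241.4]
tcp_rot: [179.9, 0.2, 164.8]
ft_force: [0.7, 0.0, 0.2]
finger_gap: 85.6
grip_force: 0.0
```

{"fn": "step_arm", "kwargs": {"targets": [{"dp": [0.06, 0.25, 0], "angular": [0, 0, 0], "fingers": 0}, {"dp": [0.13, 0.45, 0], "angular": [0, 0, 0], "fingers": 0}, {"dp": [0.13, 0.557, 0.1], "angular": [0, 0, 0], "fingers": 0}, {"dp": [0.13, 0.557, 0.2], "angular": [0, 0, 0], "fingers": 0}, {"dp": [0.13, 0.557, 0.27], "angular": [0, 0, 0], "fingers": 0}, {"dp": [0.13, 0.557, 0.27], "angular": [0, 0, 0], "fingers": 0}, {"dp": [0.13, 0.557, 0.27], "angular": [0, 0, 0], "fingers": 0}, {"dp": [0.13, 0.557, 0.27], "angular": [0, 0, 0], "fingers": 0}]}}

```text
time: 84.3
tool_pos: [658.2, 212.0, 188.8]
tcp_rot: [179.8, 0.3, 164.9]
ft_force: [0.5, -0.4, 0.1]
finger_gap: 85.1
grip_force: 0.0
```

Run:
```python
from rel import *
from fol import *
s=sense(); print(s['tool_pos'],s['tcp_rot'],np.round(s['joint_pos']))
for n in ('wrist','scene','side'): snapshot(n)
ffit(['wrist'],(656,213)); ffit(['wrist','side','scene'],(656,213))
rel([656,213.5,91],[180,0,165])
for v in (['wrist'],['side']): ffit(['side'],(411,-303),4,False)
```

```text
[658.18070368 212.039339   188.81032324] [179.83602592   0.28484526 164.86702746] [ 14.  22.  70.   0.  88. -61.]
['wrist'] cost 0.037 [653.5 212.7] yaw 169.8 alt 0.194
['wrist', 'scene'] cost 0.101 [657.1 211.9] yaw 170.9 alt 0.199
dp [0.0101 0.002  0.4831] ang [ 0.0006  0.0011 -0.0005] tz [ 0.  0. -1.]
['side'] cost 0.389 [ 413.8 -316.2] yaw 95.7 alt 0.52
['side'] cost 0.389 [ 413.8 -316.2] yaw 95.7 alt 0.52
```

{"fn": "step_arm", "kwargs": {"targets": [{"dp": [0.01, 0.002, 0.1], "angular": [0, 0, -0.022], "fingers": 0}, {"dp": [0.01, 0.002, 0.27], "angular": [0, 0, -0.022], "fingers": 0}, {"dp": [0.01, 0.002, 0.4], "angular": [0, 0, -0.022], "fingers": 0}, {"dp": [0.01, 0.002, 0.46], "angular": [0, 0, -0.022], "fingers": 0}, {"dp": [0.01, 0.002, 0.483], "angular": [0, 0, -0.022], "fingers": 0}, {"dp": [0.01, 0.002, 0.483], "angular": [0, 0, -0.022], "fingers": 0.5}, {"dp": [0.01, 0.002, 0.483], "angular": [0, 0, -0.022], "fingers": 0.65}, {"dp": [0.01, 0.002, 0.483], "angular": [0, 0, -0.022], "fingers": 1}], "newtons": 110}}

```text
time: 85.75
tool_pos: [656.6, 213.5, 92.0]
tcp_rot: [179.9, 0.3, 168.9]
ft_force: [0.7, 0.2, -0.1]
finger_gap: 31.9
grip_force: 0.0
```

{"fn": "step_arm", "kwargs": {"targets": [{"dp": [0, 0, 0], "angular": [0, 0, 0], "fingers": 1}, {"dp": [0, 0, 0], "angular": [0, 0, 0], "fingers": 1}, {"dp": [0, 0, 0], "angular": [0, 0, 0], "fingers": 1}, {"dp": [0, 0, 0], "angular": [0, 0, 0.05], "fingers": 1}, {"dp": [0, 0, 0], "angular": [0, 0, 0.1], "fingers": 1}, {"dp": [0, 0, 0], "angular": [0, 0, 0.15], "fingers": 1}, {"dp": [0, 0, 0], "angular": [0, 0, 0.2], "fingers": 1}, {"dp": [0, 0, 0], "angular": [0, 0, 0.22], "fingers": 1}]}}

```text
time: 86.75
tool_pos: [656.6, 213.1, 92.2]
tcp_rot: [179.8, 0.2, 129.1]
ft_force: [-0.6, -2.4, 7.9]
finger_gap: 22.4
grip_force: 113.3
```

{"fn": "step_arm", "kwargs": {"targets": [{"dp": [0, 0, 0], "angular": [0, 0, -0.05], "fingers": 1}, {"dp": [0, 0, -0.006], "angular": [0, 0, -0.105], "fingers": 1}, {"dp": [0, 0, -0.012], "angular": [0, 0, -0.16], "fingers": 1}, {"dp": [0, 0, -0.018], "angular": [0, 0, -0.215], "fingers": 1}, {"dp": [0, 0, -0.024], "angular": [0, 0, -0.27], "fingers": 1}, {"dp": [0, 0, -0.03], "angular": [0, 0, -0.325], "fingers": 1}, {"dp": [0, 0, -0.036], "angular": [0, 0, -0.38], "fingers": 1}, {"dp": [0, 0, -0.036], "angular": [0, 0, -0.43], "fingers": 1}]}}

```text
time: 87.75
tool_pos: [654.8, 213.2, 96.3]
tcp_rot: [180.0, 0.0, -153.1]
ft_force: [0.8, 0.4, -4.3]
finger_gap: 22.0
grip_force: 108.5
```

{"fn": "step_arm", "kwargs": {"targets": [{"dp": [0, 0, 0], "angular": [0, 0, 0.05], "fingers": 1}, {"dp": [0, 0, -0.007], "angular": [0, 0, 0.105], "fingers": 1}, {"dp": [0, 0, -0.014], "angular": [0, 0, 0.16], "fingers": 1}, {"dp": [0, 0, -0.021], "angular": [0, 0, 0.215], "fingers": 1}, {"dp": [0, 0, -0.028], "angular": [0, 0, 0.27], "fingers": 1}, {"dp": [0, 0, -0.035], "angular": [0, 0, 0.325], "fingers": 1}, {"dp": [0, 0, -0.042], "angular": [0, 0, 0.38], "fingers": 1}, {"dp": [0, 0, -0.042], "angular": [0, 0, 0.43], "fingers": 1}]}}

```text
time: 88.75
tool_pos: [654.8, 213.3, 104.7]
tcp_rot: [180.0, 0.0, 129.0]
ft_force: [1.3, -0.3, -4.1]
finger_gap: 22.0
grip_force: 109.0
```

{"fn": "step_arm", "kwargs": {"targets": [{"dp": [0, 0, 0], "angular": [0, 0, -0.05], "fingers": 1}, {"dp": [0, 0, -0.007], "angular": [0, 0, -0.105], "fingers": 1}, {"dp": [0, 0, -0.014], "angular": [0, 0, -0.16], "fingers": 1}, {"dp": [0, 0, -0.021], "angular": [0, 0, -0.215], "fingers": 1}, {"dp": [0, 0, -0.028], "angular": [0, 0, -0.27], "fingers": 1}, {"dp": [0, 0, -0.035], "angular": [0, 0, -0.325], "fingers": 1}, {"dp": [0, 0, -0.042], "angular": [0, 0, -0.38], "fingers": 1}, {"dp": [0, 0, -0.042], "angular": [0, 0, -0.43], "fingers": 1}]}}

```text
time: 89.75
tool_pos: [654.7, 213.1, 113.0]
tcp_rot: [180.0, 0.0, -153.1]
ft_force: [-0.2, 0.4, -3.2]
finger_gap: 22.4
grip_force: 108.7
```

{"fn": "step_arm", "kwargs": {"targets": [{"dp": [0, 0, 0], "angular": [0, 0, 0.05], "fingers": 1}, {"dp": [0, 0, -0.007], "angular": [0, 0, 0.105], "fingers": 1}, {"dp": [0, 0, -0.014], "angular": [0, 0, 0.16], "fingers": 1}, {"dp": [0, 0, -0.021], "angular": [0, 0, 0.215], "fingers": 1}, {"dp": [0, 0, -0.028], "angular": [0, 0, 0.27], "fingers": 1}, {"dp": [0, 0, -0.035], "angular": [0, 0, 0.325], "fingers": 1}, {"dp": [0, 0, -0.042], "angular": [0, 0, 0.38], "fingers": 1}, {"dp": [0, 0, -0.042], "angular": [0, 0, 0.43], "fingers": 1}]}}

```text
time: 90.75
tool_pos: [655.1, 213.3, 122.3]
tcp_rot: [179.9, 0.0, 129.0]
ft_force: [-0.3, -0.2, -1.1]
finger_gap: 22.6
grip_force: 108.9
```

Run:
```python
from h import *
s=sense(); print(s['tool_pos'],s['tcp_rot'],s['ft_force'],s['wrist_torque'],s['finger_gap'],s['grip_force'],np.round(s['joint_pos']))
```

```text
[655.06170807 213.2846895  122.27135177] [1.79904348e+02 2.58376734e-02 1.28952244e+02] [-0.27309909 -0.19636688 -1.09851067] [-0.01438463  0.09997085  0.09106326] 22.613572081550487 108.93819808959961 [ 14.  24.  75.   0.  81. -25.]
```

{"fn": "step_arm", "kwargs": {"targets": [{"dp": [0, 0, -0.005], "angular": [0, 0, 0.05], "fingers": 1}, {"dp": [0, 0, -0.015], "angular": [0, 0, 0.1], "fingers": 1}, {"dp": [0, 0, -0.03], "angular": [0, 0, 0.15], "fingers": 1}, {"dp": [0, 0, -0.15], "angular": [0, 0, 0.19], "fingers": 1}, {"dp": [0, 0, -0.35], "angular": [0, 0, 0.201], "fingers": 1}, {"dp": [0, 0, -0.6], "angular": [0, 0, 0.201], "fingers": 1}, {"dp": [0, 0, -0.8], "angular": [0, 0, 0.201], "fingers": 1}, {"dp": [0, 0, -0.8], "angular": [0, 0, 0.201], "fingers": 1}]}}

```text
time: 91.75
tool_pos: [656.7, 213.7, 287.6]
tcp_rot: [179.4, -0.1, 93.1]
ft_force: [-0.4, 0.8, -2.4]
finger_gap: 22.9
grip_force: 109.6
```

{"fn": "step_arm", "kwargs": {"targets": [{"dp": [-0.08, -0.08, 0], "angular": [0, 0, 0], "fingers": 1}, {"dp": [-0.2, -0.21, 0], "angular": [0, 0, 0], "fingers": 1}, {"dp": [-0.35, -0.37, 0], "angular": [0, 0, 0], "fingers": 1}, {"dp": [-0.5, -0.53, 0], "angular": [0, 0, 0], "fingers": 1}, {"dp": [-0.64, -0.68, 0], "angular": [0, 0, 0], "fingers": 1}, {"dp": [-0.72, -0.77, 0], "angular": [0, 0, 0], "fingers": 1}, {"dp": [-0.75, -0.8, 0], "angular": [0, 0, 0], "fingers": 1}, {"dp": [-0.75, -0.8, 0], "angular": [0, 0, 0], "fingers": 1}]}}

```text
time: 92.75
tool_pos: [503.2, 54.8, 281.3]
tcp_rot: [179.9, -0.1, 93.1]
ft_force: [-0.0, 0.7, -2.2]
finger_gap: 22.1
grip_force: 109.4
```

Run:
```python
from tr import *
from rel import *
s=sense(); print(s['tool_pos'],s['tcp_rot'],s['ft_force'],s['finger_gap'])
for n in ('scene','side','wrist'): snapshot(n)
for v in (['scene'],['side'],['wrist']): tfit(v,(405,-186))
for g in [(404,-187),(412,-305)]:
  for v in (['wrist'],['side'],['wrist','side']): ffit(v,g,4,False)
rel([399.7,-67.3,240],[180,0,92.8])
for n in ('wrist','side'): print(n,[(round(d['conf'],2),ray(n,d['at'],4)) for d in pinpoint(n,'bay1')])
```

```text
[503.17308492  54.80763908 281.32453193] [ 1.79883925e+02 -6.69975420e-02  9.30501595e+01] [-0.0218303   0.70545391 -2.19921047] 22.108894214767766
scene 0.7 1892
['scene'] cost 0.236 [ 406.6 -184.1] yaw 3.2 bays [[400.1, -66.3], [406.6, -184.1], [413.1, -301.9]]
side 0.65 1486
['side'] cost 0.194 [ 406.5 -187.5] yaw 3.1 bays [[400.0, -69.7], [406.5, -187.5], [413.0, -305.4]]
wrist 0.6 4772
['wrist'] cost 0.663 [ 403.5 -182.8] yaw 2.7 bays [[398.0, -64.9], [403.5, -182.8], [409.1, -300.6]]
['wrist'] cost 0.777 [ 400.5 -188.2] yaw 71.9 alt 0.802
['side'] cost 0.437 [ 414. -317.] yaw 96.6 alt 0.767
['wrist', 'side'] cost 0.803 [ 400.2 -190.9] yaw 43.9 alt 0.814Traceback (most recent call last):
  File "<stdin>", line 7, in <module>
  File "fol.py", line 29, in ffit
    q=np.array([*guess,np.radians(w)]); R.append(minimize(cost,q,method='Nelder-Mead',options=dict(initial_simplex=q+np.vstack([np.zeros(3),np.diag([6,6,.3])]))))
                                                 ~~~~~~~~^^^^^^^^^^^^^^^^^^^^^^^^^^^^^^^^^^^^^^^^^^^^^^^^^^^^^^^^^^^^^^^^^^^^^^^^^^^^^^^^^^^^^^^^^^^^^^^^^^^^^^^^
    res = _minimize_neldermead(fun, x0, args, callback, bounds=bounds,
                               **options)
    fsim[k] = func(sim[k])
              ~~~~^^^^^^^^
    fx = function(np.copy(x), *(wrapper_args + args))
  File "fol.py", line 26, in cost
    return e/len(ms)
           ~^~~~~~~~
ZeroDivisionError: division by zero
```

{"fn": "step_arm", "kwargs": {"targets": [{"dp": [-0.1, -0.09, 0], "angular": [0, 0, 0], "fingers": 1}, {"dp": [-0.28, -0.26, 0], "angular": [0, 0, 0], "fingers": 1}, {"dp": [-0.46, -0.43, 0], "angular": [0, 0, 0], "fingers": 1}, {"dp": [-0.584, -0.547, 0], "angular": [0, 0, 0], "fingers": 1}, {"dp": [-0.584, -0.547, 0.1], "angular": [0, 0, 0], "fingers": 1}, {"dp": [-0.584, -0.547, 0.35], "angular": [0, 0, 0], "fingers": 1}, {"dp": [-0.584, -0.547, 0.6], "angular": [0, 0, 0], "fingers": 1}, {"dp": [-0.584, -0.547, 0.8], "angular": [0, 0, 0], "fingers": 1}]}}

```text
time: 94.3
tool_pos: [400.4, -66.5, 119.1]
tcp_rot: [179.9, -0.1, 93.1]
ft_force: [0.1, 0.9, -2.2]
finger_gap: 22.2
grip_force: 109.4
```

{"fn": "step_arm", "kwargs": {"targets": [{"dp": [0, 0, 0.1], "angular": [0, 0, 0], "fingers": 1}, {"dp": [0, 0, 0.2], "angular": [0, 0, 0], "fingers": 1}, {"dp": [0, 0, 0.3], "angular": [0, 0, 0], "fingers": 1}, {"dp": [0, 0, 0.36], "angular": [0, 0, 0], "fingers": 1}, {"dp": [0, 0, 0.39], "angular": [0, 0, 0], "fingers": 1}, {"dp": [0, 0, 0.39], "angular": [0, 0, 0], "fingers": 1}, {"dp": [0, 0, 0.39], "angular": [0, 0, 0], "fingers": 1}, {"dp": [0, 0, 0.39], "angular": [0, 0, 0], "fingers": 1}]}}

```text
time: 95.3
tool_pos: [402.1, -67.6, 44.8]
tcp_rot: [179.7, -0.0, 93.1]
ft_force: [0.0, -0.2, -2.8]
finger_gap: 22.3
grip_force: 109.2
```

{"fn": "step_arm", "kwargs": {"targets": [{"dp": [0, 0, 0.01], "angular": [0, 0, 0], "fingers": 1}, {"dp": [0, 0, 0.02], "angular": [0, 0, 0], "fingers": 1}, {"dp": [0, 0, 0.027], "angular": [0, 0, 0], "fingers": 1}, {"dp": [0, 0, 0.027], "angular": [0, 0, 0], "fingers": 1}, {"dp": [0, 0, 0.027], "angular": [0, 0, 0], "fingers": 0.5}, {"dp": [0, 0, 0.027], "angular": [0, 0, 0], "fingers": 0.3}, {"dp": [0, 0, 0.027], "angular": [0, 0, 0], "fingers": 0}, {"dp": [0, 0, 0.027], "angular": [0, 0, 0], "fingers": 0}]}}

```text
time: 96.3
tool_pos: [401.5, -67.5, 38.6]
tcp_rot: [179.8, -0.0, 93.1]
ft_force: [0.9, 0.4, 0.4]
finger_gap: 85.7
grip_force: 0.0
```

{"fn": "step_arm", "kwargs": {"targets": [{"dp": [0, 0, -0.15], "angular": [0, 0, 0], "fingers": 0}, {"dp": [0, 0, -0.4], "angular": [0, 0, 0], "fingers": 0}, {"dp": [0, 0, -0.7], "angular": [0, 0, 0], "fingers": 0}, {"dp": [0, 0.05, -1], "angular": [0, 0, 0], "fingers": 0}, {"dp": [-0.2, 0.2, -1], "angular": [0, 0, 0], "fingers": 0}, {"dp": [-0.4, 0.35, -1], "angular": [0, 0, 0], "fingers": 0}, {"dp": [-0.6, 0.5, -1], "angular": [0, 0, 0], "fingers": 0}, {"dp": [-0.6, 0.5, -1], "angular": [0, 0, 0], "fingers": 0}]}}

```text
time: 97.3
tool_pos: [507.6, -184.2, 236.8]
tcp_rot: [180.0, -0.1, 93.0]
ft_force: [-0.7, 0.9, -0.0]
finger_gap: 85.5
grip_force: 0.0
```

{"fn": "step_arm", "kwargs": {"targets": [{"dp": [0, 0, -0.2], "angular": [0, 0, 0], "fingers": 0}, {"dp": [0, 0, -0.4], "angular": [0, 0, 0], "fingers": 0}, {"dp": [0, 0, -0.6], "angular": [0, 0, 0], "fingers": 0}, {"dp": [0, 0, -0.6], "angular": [0, 0, 0], "fingers": 0}, {"dp": [0, 0, -0.6], "angular": [0, 0, 0], "fingers": 0}, {"dp": [0, 0, -0.6], "angular": [0, 0, 0], "fingers": 0}, {"dp": [0, 0, -0.6], "angular": [0, 0, 0], "fingers": 0}, {"dp": [0, 0, -0.6], "angular": [0, 0, 0], "fingers": 0}]}}

```text
time: 98.3
tool_pos: [506.4, -182.1, 358.2]
tcp_rot: [179.8, -0.1, 93.1]
ft_force: [-0.4, -0.6, -0.2]
finger_gap: 85.5
grip_force: 0.0
```

Run:
```python
from tr import *
s=sense(); print(s['tool_pos'],s['tcp_rot'])
im={n:snapshot(n) for n in ('scene','side','wrist')}
tfit(['wrist'],(405,-186))
for g in [(400,-67),(404,-187),(412,-305)]:
  for v in (['wrist'],['side']):
    try: ffit(v,g,4,False,maxd=25)
    except ZeroDivisionError: print(v,'none')
for n in ('side','wrist'):
  for g in [(433,84),(428,174),(423,265)]: up(n,g,4)
c=cam('wrist'); print('bays',[(round(d['conf'],2),ray(0,d['at'],4,c)) for d in pinpoint('wrist','bay1')])
cv2.imwrite('pics/v14.png',np.hstack([cv2.resize(im['wrist'],(400,300)),cv2.resize(im['side'][120:300,150:390],(400,300))]))
```

```text
[ 506.44467552 -182.09094376  358.22718797] [ 1.79846259e+02 -8.10956345e-02  9.30831138e+01]
wrist 0.67 9983
['wrist'] cost 0.216 [ 405.  -182.5] yaw 2.6 bays [[399.7, -64.6], [405.0, -182.5], [410.2, -300.3]]
['wrist'] cost 0.071 [401.  -69.7] yaw 89.4 alt 0.133
['side'] cost 0.371 [ 407.4 -197.1] yaw 93.3 alt 0.769
['wrist'] none
['side'] cost 0.372 [ 409.1 -196.7] yaw 99.1 alt 0.482
['wrist'] cost 0.103 [ 412.5 -306.1] yaw 87.0 alt 0.202
['side'] cost 0.326 [ 413.7 -310.7] yaw 95.6 alt 0.475
side weight1 upright fit cost 0.278 [433.7  83.9] 377
side weight1 upright fit cost 0.165 [428. 172.] 508
side weight1 upright fit cost 0.138 [423.2 263.9] 604
wrist weight1 upright fit cost 1.0 [433.  84.] 10517
wrist weight1 upright fit cost 1.0 [428. 174.] 10517
wrist weight1 upright fit cost 1.0 [423. 265.] 10517
bays []
```

View pics/v14.png

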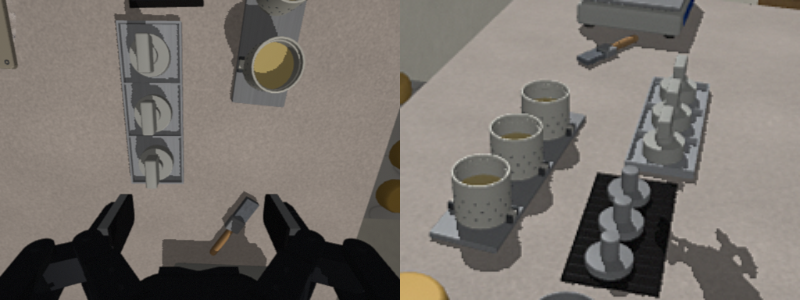

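The last picture shows three followers handle up, one centred in each bay with the bars in line (wrist, about (151,55), (150,117) and (153,162)). The moulds are empty and down, and three weights stand knob up on the mat.

```bash
python3 -c "
from bench import hand_in
print(hand_in())"
```

```text
the job is handed in; nothing more can be done
None
```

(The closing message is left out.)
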